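# Load the sample cup from behind the bottles

### The job

The sample cup for the next measurement stands at the back of the blue rack, hemmed in by the square bottle and the conical flask in front of it. Set these two on the steel side tray, then nest the cup upright in the analyser's tapered seat, lowering it fully home without pressing it in, and only then put the bottle and the flask back upright exactly where each of them stood. Leave the two vials, the beaker and the dish where they are.

Things in the scene. Friction and masses are not known exactly. Their poses are not given: they have to be found in the camera images.
- cup: Open bare aluminium cup, 62 mm high, about 120 g. Origin: centre of its underside, z up. Lower 34 mm: cone, radius 18 mm at the foot growing to 27 mm; above: straight collar, radius 27 mm, to the rim (grip it there from above). Once bottle and flask are gone there is finger room along the rack's x: 48 mm behind it to the rack's back wall; the vials at its sides leave about 18 mm each.
- square_bottle: White bottle with a square body, 46 x 46 mm and 62 mm high, a short neck of radius 11 mm and a round grey cap of radius 14 mm from 80 to 114 mm height (grip the cap). About 160 g. Origin: centre of the underside, z up, x and y square to the sides. It stands in front of the cup, left or right of the flask.
- cone_flask: White conical flask, round foot of radius 27 mm, tapering to radius 12 mm at 70 mm height, neck of radius 11 mm, round grey cap of radius 14 mm from 80 to 114 mm height (grip the cap). About 140 g. Origin: centre of the underside, z up. It stands in front of the cup beside the bottle, 66 mm from it between centres.
- rack: Blue fixed rack tray, 200 (x) x 220 (y) mm, floor 6 mm above the bench, walls 5 mm thick up to 24 mm height at the back (+x) and sides, open at the front (-x) towards the robot. Origin: centre of its underside, z up. The cup stands near (20, 0) mm in its frame, the bottle and the flask near (-37, +33) and (-37, -33), either way round.
- tray: Empty shallow steel side tray, fixed, 170 (x) x 220 (y) mm, floor 4 mm above the bench, rim 4 mm thick and 12 mm high all round. Origin: centre of its underside; z up.
- seat (a point): Centre of the flat floor inside the dark steel tapered ring on the black round stage of the white analyser (200 x 200 x 50 mm, fixed). Floor 62 mm above the bench; ring 24 mm higher, inside radius 20 mm at the floor, 26 mm at the mouth, outside 31 mm: same slope as the cup, which stands on the floor with about 2 mm of play all round. z up. Pressing the cup in with over 25 N jams it.
- vial_left: Amber vial with black cap, radius 23 mm, 64 mm high, loose on the rack beside the cup on the left (rack +y). Origin: centre of underside. Not to be disturbed.
- vial_right: Amber vial with black cap, radius 23 mm, 64 mm high, loose on the rack beside the cup on the right (rack -y). Origin: centre of underside. Not to be disturbed.
- beaker: Empty glass beaker, radius 27 mm, 60 mm high, loose on the bench nearer the robot. Origin: centre of underside. Not to be disturbed.
- dish: Flat round dish with white lid, radius 44 mm, 16 mm high, loose on the bench nearer the robot. Origin: centre of underside. Not to be disturbed.
Not all that is in view belongs to the job. What is shaped like the square_bottle but orange is not meant.

How it is judged:
By the outcome, as a careful person would: the job done as asked, in the order asked, and still so for the second after the job is handed in, with the robot touching nothing.
It also fails if it takes over 136 s, if anything falls off the work surface, if the arm or the gripper's body presses on something with over 40 N, if the wrist force passes 120 N, or if a joint passes its speed limit or range.

### The arm

A 6-joint arm with a two-finger parallel gripper is mounted at the origin on the work surface. World frame = base frame: x ahead of the robot, y to its left, z up, the work surface at z = 0. Lengths are in m, angles in rad, forces in N, time in s.
With the tool pointing down it reaches from about 0.35 to 0.975 m from the base axis. Payload 4.9 kg.
Tool frame: the origin (TCP) lies on the centre line of the jaws, within the pads' length; the fingertips stand manip.tip_reach ahead of it and the grasp point (between the pads) is the TCP (manip.tip_reach is the distance from the TCP to the fingertips, in m); z points along the fingers, y is the line along which they close (so a half turn about z gives the same grasp; the last joint's range is limited). The gripper opens to 85 mm and grips with 20 to 120 N. Pads are 22 mm wide; open, the fingers measure 114 mm over their backs; the gripper's body (76 mm by 85 mm) begins 54 mm behind the grasp point. The pads swing forward as they close: fully open they stand 13 mm farther back than shut.
Start: joints at [1.007, 0.053, 1.613, -0, 1.476, -0.119], TCP at [0.269, 0.564, 0.25] pointing down, gripper open.
Joint ranges: [-3.01, 3.01], [-1.01, 2.22], [0.06, 2.58], [-1.02, 4.17], [0.09, 2.62], [-3.14, 3.14]. Speed limits (rad/s): [2.57, 2.57, 3.14, 3.14, 3.14, 3.14].

### API

Orientations are given as a unit quaternion [w, x, y, z].
In Python, from plant import manip gives the robot as it stands. The module is installed in compiled form; this text tells all that it offers.
- The arm moves only by the tool move_arm, never from a script. Its argument "rows" is a list of rows, each a list of 7 numbers: the shift along the tool's x, y, z in cm, then the turn, a rotation vector about the tool's x, y, z in degrees, then the opening, from -1 (shut) to 1 (fully open). In form: [[tx, ty, tz, ax, ay, az, jaw], ...]. A call has 1 to 20 rows; each row shifts and turns the commanded pose from where the row before left it, along the tool's axes as they then stand; what a row does not reach is not made up. A row lasts 1/12 s, in which the tool goes at most 41.7 mm and 7.16 degrees, less where a joint would pass 70% of its speed; a pose out of reach is approached as far as the arm can. A call is refused whole if a number of a shift passes 4.17 or a number of a turn 7.16, either way. A call with a gripper value outside its range is refused whole. The fingers move at their own pace and stop on an object; the grip force is fixed at half the most. Time passes only in rows, so rows that do not move let the fingers close. It gives the time, the measured TCP pose, the force, the opening and the grip force at its end, in the units of the state.
- manip.state(): the state, without advancing time (a new reading comes with each control period).
- manip.grab_frame(name): name is "scene" or "side" or "wrist"; returns a dict with "img" (480x640x3 uint8, blue, green, red), "mtx" (3x3 intrinsics, pixels), "k1" (the pictures are not rectified: a ray, as slopes to the right and down, at radius r is drawn at 1 + k1 r^2 times it, then the intrinsics apply), "R" (3x3) and "t" (3): a world point X has camera coordinates R X + t. Camera axes: x right, y down, z forward; pixel columns grow to the right and rows downward; lengths in m; the calibration is good to about 2 mm. A picture is of the moment at which its call begins. There is no depth.
- manip.job_done(): hands the job in; it is judged then, once.
The state is a dict: "time": time; "joint_pos": joint angles; "joint_vel": joint speeds; "joint_efforts": joint torques, N m; "tool_pos": TCP position; "tool_rot": TCP orientation; "contact_force": force on the tool from outside, world axes, zero at the start; "ft_torque": the same for the moment, N m; "gripper_width": opening from 0.0 (shut) to 1.0 (fully open); "grasp_force": force on a finger pad.
Only numpy, scipy, OpenCV 4.12 (cv2) and the standard library are available. Lean on these libraries where they do the work, as an engineer would, in place of code of your own. Each camera call takes 0.05 s, during which the arm holds its last target. There are 200 camera calls.

## Working session

There is one attempt and no reset: what is moved stays moved. The work goes in short steps, Python scripts to look and compute and a tool call to move; the robot and the scene stay as the last step left them, time stands still between calls to the robot, and variables do not carry over. Pictures are saved under pics/ and viewed, at most 14 in all, crops included, and the job is handed in when it is done.

Besides the shell and the picture viewer there is one more tool, called after ">>>" as a command line: name --pt "numbers of a row" for each row, then --argument value for the rest. move_arm: Moves the arm, as the interface text tells. Its arguments: {"type":"object","properties":{"rows":{"type":"array","items":{"type":"array","items":{"type":"number"}}}},"required":["rows"]}

```bash
mkdir -p pics; cat > h.py <<'E'
import cv2, numpy as np
from plant import manip
def grab(n,save=None):
    f=manip.grab_frame(n)
    if save: cv2.imwrite('pics/'+save,f['img'])
    return f
def ray(f,u,v):
    d=np.linalg.solve(f['mtx'],[u,v,1.0])[:2]; s=d.copy()
    for _ in range(20): s=d/(1+f['k1']*(s@s))
    D=f['R'].T@np.array([s[0],s[1],1]); C=-f['R'].T@f['t']; return C,D
def onz(f,u,v,z):
    C,D=ray(f,u,v); return C+D*(z-C[2])/D[2]
def proj(f,X):
    c=f['R']@np.array(X,float)+f['t']; s=c[:2]/c[2]; s=s*(1+f['k1']*(s@s))
    return (f['mtx']@[s[0],s[1],1])[:2]
def tri(fa,pa,fb,pb):
    A=np.zeros((3,3));b=np.zeros(3)
    for f,p in((fa,pa),(fb,pb)):
        C,D=ray(f,*p);D/=np.linalg.norm(D);M=np.eye(3)-np.outer(D,D);A+=M;b+=M@C
    return np.linalg.solve(A,b)
E
python3 - <<'E'
from h import *
for n in('scene','side','wrist'):
    f=grab(n,n+'0.png'); print(n,(-f['R'].T@f['t']).round(3),f['R'].round(3).tolist(),f['k1'])
s=manip.state();print(s,manip.tip_reach)
E
```

```text
scene [1.129 0.124 0.929] [[-0.189, 0.982, 0.008], [0.798, 0.158, -0.582], [-0.572, -0.104, -0.813]] -0.06457620684789472
side [-0.184 -0.773  0.938] [[0.729, -0.685, -0.006], [-0.444, -0.465, -0.766], [0.522, 0.561, -0.643]] -0.06919400526515315
wrist [0.194 0.599 0.372] [[0.432, 0.902, -0.002], [0.854, -0.408, 0.322], [0.289, -0.14, -0.947]] -0.07255492215115034
{'time': 0.15, 'joint_pos': array([ 1.00698845e+00,  5.32703861e-02,  1.61395981e+00, -3.04938386e-05,
        1.47598201e+00, -1.18956594e-01]), 'joint_vel': array([ 0.00055741, -0.00012733, -0.00588927,  0.00115269,  0.00024574,
       -0.00018257]), 'joint_efforts': array([ 6.34320822e-04, -3.94248855e+01, -3.70718586e+01, -1.10841127e-04,
        4.75297784e-03,  1.63218789e-05]), 'tool_pos': array([0.26869569, 0.56380224, 0.24931622]), 'tool_rot': array([-2.56802432e-04,  2.20594664e-01,  9.75365233e-01, -7.68124612e-04]), 'contact_force': array([-0.61150236, -1.08025542,  0.44398144]), 'ft_torque': array([-0.03478464, -0.03884264, -0.0186187 ]), 'grasp_force': 0.0, 'gripper_width': 0.9997038567930586} 0.019
```

View pics/scene0.png

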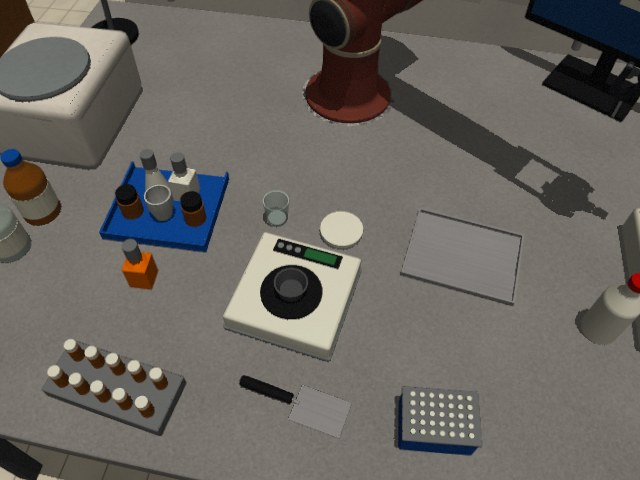

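View pics/side0.png

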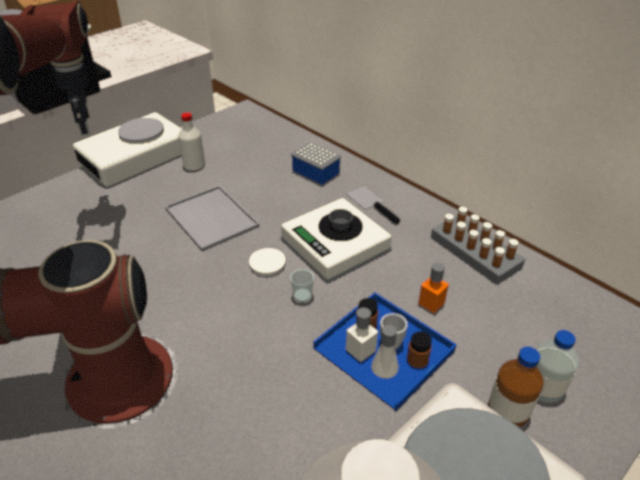

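Scene view: the white square bottle is at about (183,180), the flask at (152,170), the cup at (159,203) and the vials at (128,202) and (193,208). The lookalikes are the orange square bottle at (140,270), the beaker at (276,208), the empty seat ring at (290,285) and the white red-capped bottle at (610,315). By the description I want the white bottle, the white cone and the aluminium cup inside the blue rack. The side view agrees: bottle (361,340), flask (387,352), cup (394,330).

```bash
python3 - <<'E'
from h import *
a=cv2.imread('pics/scene0.png')[140:260,90:250]; b=cv2.imread('pics/side0.png')[285:410,305:465]
cv2.imwrite('pics/c1.png',cv2.resize(a,None,fx=5,fy=5,interpolation=2))
cv2.imwrite('pics/c2.png',cv2.resize(b,None,fx=4.8,fy=4.8,interpolation=2)[:600])
a=cv2.imread('pics/scene0.png')[205:360,215:375]
cv2.imwrite('pics/c3.png',cv2.resize(a,None,fx=3.8,fy=3.8,interpolation=2))
E
```

```text
(no output)
```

View pics/c1.png

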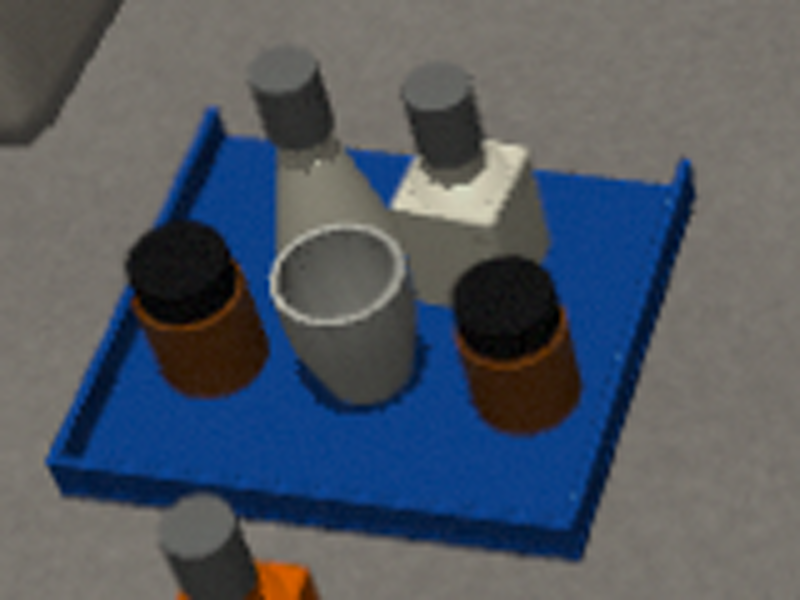

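View pics/c2.png

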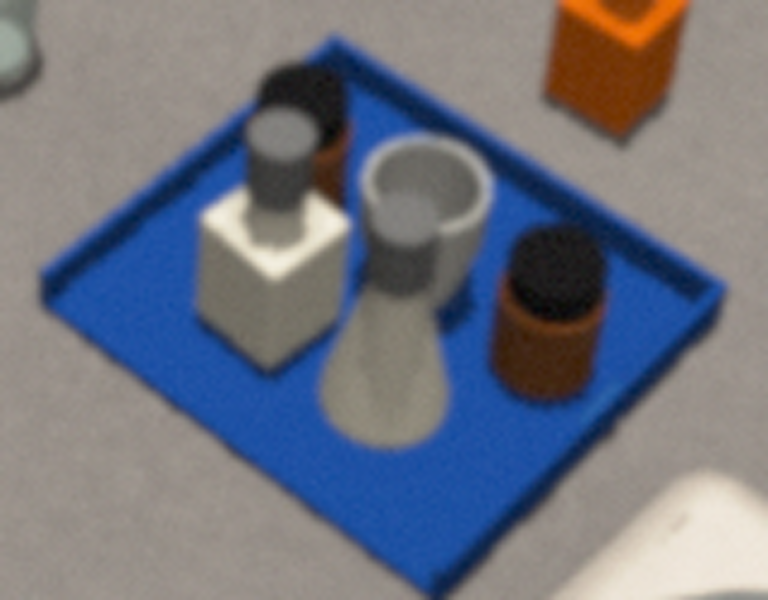

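View pics/c3.png

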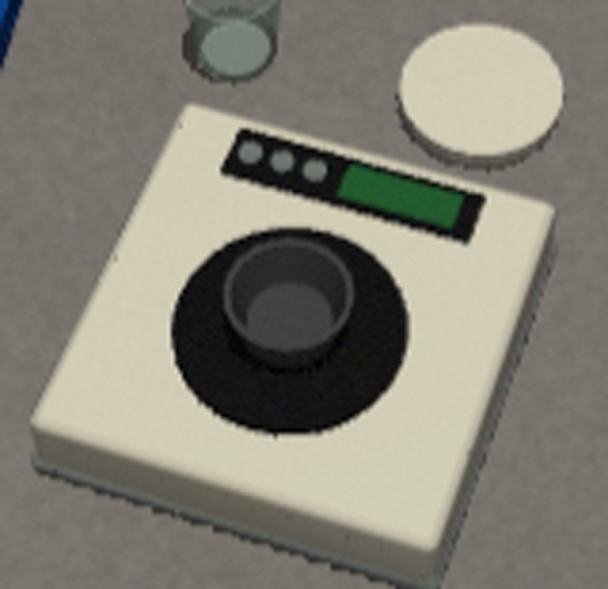

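The close crops confirm the choice. Cap tops in the c1 crop are bottle (439,86) and flask (285,70), with the cup rim centre at (338,273). The ring mouth is centred near (289,302) in c3.

```bash
python3 - <<'E'
from h import *
fs=grab('scene'); fd=grab('side')
c1=lambda U,V:((U+.5)/5-.5+90,(V+.5)/5-.5+140)
c2=lambda U,V:((U+.5)/4.8-.5+305,(V+.5)/4.8-.5+285)
c3=lambda U,V:((U+.5)/3.8-.5+215,(V+.5)/3.8-.5+205)
for n,a,b,z in(('bottle',(439,86),(283,135),.12),('flask',(285,70),(405,218),.12),('cup',(338,273),(427,183),.068),('vialR',(180,258),(558,258),.07),('vialL',(507,292),(306,92),.07)):
    print(n,onz(fs,*c1(*a),z).round(4),onz(fd,*c2(*b),z).round(4),tri(fs,c1(*a),fd,c2(*b)).round(4))
P={k:onz(fs,*c1(*a),.024) for k,a in(('bL',(50,462)),('bR',(585,530)),('fL',(210,108)),('fR',(687,160)))}
Q={k:onz(fd,*c2(*a),.024) for k,a in(('bL',(725,290)),('bR',(335,38)),('fR',(42,285)))}
print(P,Q)
for D in(P,Q):
  d=D['bR']-D['bL']; print('rack yaw',np.degrees(np.arctan2(-d[0],d[1])))
  d=D['bR']-D['fR']; print('rack yaw',np.degrees(np.arctan2(d[1],d[0])))
# bottle top face corners
for q in((392,208),(496,222),(527,148),(415,140)): print('bt',onz(fs,*c1(*q),.068).round(4))
for q in((198,213),(275,277),(352,222)): print('bt side',onz(fd,*c2(*q),.068).round(4))
print('seat',onz(fs,*c3(289,302),.086).round(4), onz(fs,*c3(290,320),.062))
g=cv2.cvtColor(fs['img'],6)
# analyser and tray colour masks, side-ring
hsv=cv2.cvtColor(fs['img'],40)
for nm,q in(('tl',(416,211)),('tr',(523,234)),('br',(514,300)),('bl',(402,266))): print('tray',nm,onz(fs,*q,.012).round(3))
for nm,q in(('tl',(188,105)),('tr',(555,208)),('br',(437,553)),('bl',(33,425))): print('an',nm,onz(fs,*c3(*q),.05).round(3))
print('side ring',onz(fd,342,216,.086), 'beaker',onz(fs,276,197,.06),onz(fd,302,276,.06),'dish',onz(fs,342,229,.016),onz(fd,267,261,.016))
a=fd['img'][190:280,270:400]; cv2.imwrite('pics/c4.png',cv2.resize(a,None,fx=6,fy=6,interpolation=2))
E
```

```text
bottle [ 0.4012 -0.2841  0.12  ] [ 0.4012 -0.288   0.12  ] [ 0.4012 -0.286   0.1189]
flask [ 0.4044 -0.3478  0.12  ] [ 0.4035 -0.3513  0.12  ] [ 0.4039 -0.3496  0.1186]
cup [ 0.4613 -0.3161  0.068 ] [ 0.4624 -0.3181  0.068 ] [ 0.4618 -0.3171  0.0679]
vialR [ 0.4675 -0.3808  0.07  ] [ 0.4686 -0.3833  0.07  ] [ 0.468  -0.3821  0.0697]
vialL [ 0.4593 -0.2453  0.07  ] [ 0.4629 -0.248   0.07  ] [ 0.4612 -0.2467  0.0708]
{'bL': array([ 0.54431079, -0.41855528,  0.024     ]), 'bR': array([ 0.53448958, -0.19662673,  0.024     ]), 'fL': array([ 0.34685266, -0.42824263,  0.024     ]), 'fR': array([ 0.33656042, -0.21188781,  0.024     ])} {'bL': array([ 0.54091574, -0.42366197,  0.024     ]), 'bR': array([ 0.53280014, -0.2059872 ,  0.024     ]), 'fR': array([ 0.33131969, -0.2192724 ,  0.024     ])}
rack yaw 2.5339098460440908
rack yaw 4.408994851430331
rack yaw 2.135177183373365
rack yaw 3.7725033591943764
bt [ 0.4239 -0.3065  0.068 ]
bt [ 0.423  -0.2623  0.068 ]
bt [ 0.3814 -0.2626  0.068 ]
bt [ 0.386  -0.3099  0.068 ]
bt side [ 0.3803 -0.2628  0.068 ]
bt side [ 0.3784 -0.3086  0.068 ]
bt side [ 0.4232 -0.3106  0.068 ]
seat [ 0.626  -0.0062  0.086 ] [ 0.62120505 -0.00740358  0.062     ]
tray tl [0.356 0.201 0.012]
tray tr [0.373 0.423 0.012]
tray br [0.535 0.402 0.012]
tray bl [0.5   0.186 0.012]
an tl [ 0.499 -0.087  0.05 ]
an tr [0.526 0.105 0.05 ]
an br [0.72 0.08 0.05]
an bl [ 0.692 -0.114  0.05 ]
side ring [ 0.62275109 -0.01284348  0.086     ] beaker [ 0.41580987 -0.0826561   0.06      ] [ 0.42601642 -0.08198652  0.06      ] dish [0.43622639 0.05708127 0.016     ] [0.43062105 0.04978175 0.016     ]
```

View pics/c4.png

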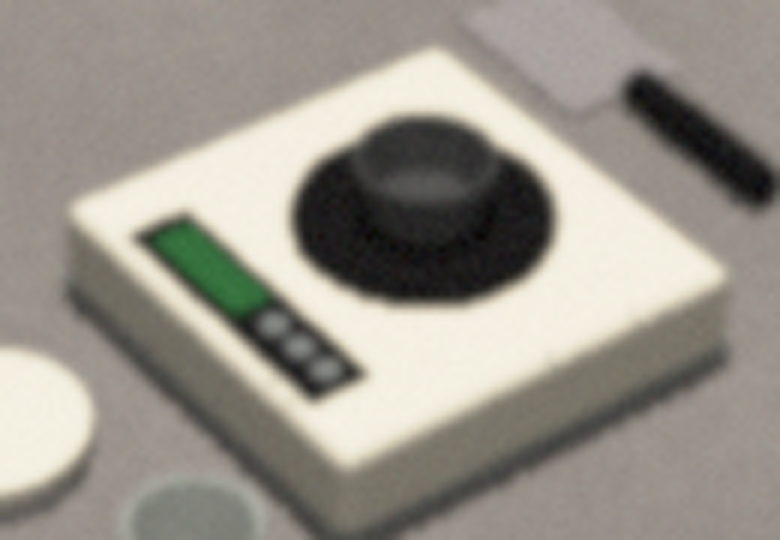

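>>> move_arm --pt "0 0 0 0 0 6.9 1" --pt "0 0 0 0 0 6.9 1" --pt "0 0 0 0 0 6.9 1" --pt "0 0 0 0 0 6.9 1" --pt "0 0 0 0 0 6.9 1" --pt "0 0 0 0 0 6.9 1" --pt "0 0 0 0 0 6.9 1" --pt "0 0 0 0 0 6.9 1" --pt "0 0 0 0 0 6.3 1"

```text
time: 1.0
tool_pos: [0.2689, 0.5641, 0.2501]
tool_rot: [0.0, 0.69, 0.723, -0.0]
contact_force: [-0.4, 0.1, 0.6]
gripper_width: 0.999
grasp_force: 0.0
```

>>> move_arm --pt "-3.5 1.4 0 0 0 0 1" --pt "-3.5 1.4 0 0 0 0 1" --pt "-3.5 1.4 0 0 0 0 1" --pt "-3.5 1.4 0 0 0 0 1" --pt "-3.5 1.4 0 0 0 0 1" --pt "-3.5 1.4 0 0 0 0 1" --pt "-3.5 1.4 0 0 0 0 1" --pt "-3.5 1.4 0 0 0 0 1" --pt "-3.5 1.4 0 0 0 0 1" --pt "-3.5 1.4 0 0 0 0 1" --pt "-3.5 1.4 0 0 0 0 1" --pt "-3.5 1.4 0 0 0 0 1"

```text
time: 2.0
tool_pos: [0.4591, 0.1518, 0.2504]
tool_rot: [0.0, 0.688, 0.725, 0.0]
contact_force: [0.0, 0.5, -0.4]
gripper_width: 1.002
grasp_force: 0.0
```

>>> move_arm --pt "-3.5 -0.7 0 0 0 0 1" --pt "-3.5 -0.7 0 0 0 0 1" --pt "-3.5 -0.7 0 0 0 0 1" --pt "-3.5 -0.7 0 0 0 0 1" --pt "-3.5 -0.7 0 0 0 0 1" --pt "-3.5 -0.7 0 0 0 0 1" --pt "-3.5 -0.7 0 0 0 0 1" --pt "-3.5 -0.7 0 0 0 0 1" --pt "-3.5 -0.7 0 0 0 0 1" --pt "-3.5 -0.7 0 0 0 0 1" --pt "-3.5 -0.7 0 0 0 0 1" --pt "-3.5 -0.7 0 0 0 0 1" --pt "0 0 0 0 0 0 1"

```text
time: 3.08
tool_pos: [0.3956, -0.275, 0.2503]
tool_rot: [0.001, 0.69, 0.723, -0.001]
contact_force: [0.7, 0.5, 0.5]
gripper_width: 1.0
grasp_force: 0.0
```

```bash
cat >> h.py <<'E'
from scipy.spatial.transform import Rotation as Ro
def togo(*targets,az=None):
    s=manip.state(); q=s['tool_rot']; R=Ro.from_quat([q[1],q[2],q[3],q[0]]).as_matrix()
    print('t%.2f pos'%s['time'],s['tool_pos'].round(4),'az x %.2f'%np.degrees(np.arctan2(R[1,0],R[0,0])),'z',R[:,2].round(4),'F',s['contact_force'].round(2),'w %.3f g %.1f'%(s['gripper_width'],s['grasp_force']))
    for T in targets: print(' to',T,'cm:',(100*R.T@(np.array(T)-s['tool_pos'])).round(2))
E
python3 - <<'E'
from h import *
togo()
f=grab('wrist','w1.png')
for X in((.4012,-.286,.12),(.4039,-.3496,.12),(.4618,-.3171,.068)): print(proj(f,X))
E
```

```text
t3.08 pos [ 0.3956 -0.275   0.2503] az x 92.68 z [-7.0e-04 -2.2e-03 -1.0e+00] F [0.68 0.48 0.52] w 1.000 g 0.0
[321.49573108 253.27632805]
[320.71113934 331.94831211]
[388.85475869 269.14755486]
```

View pics/w1.png

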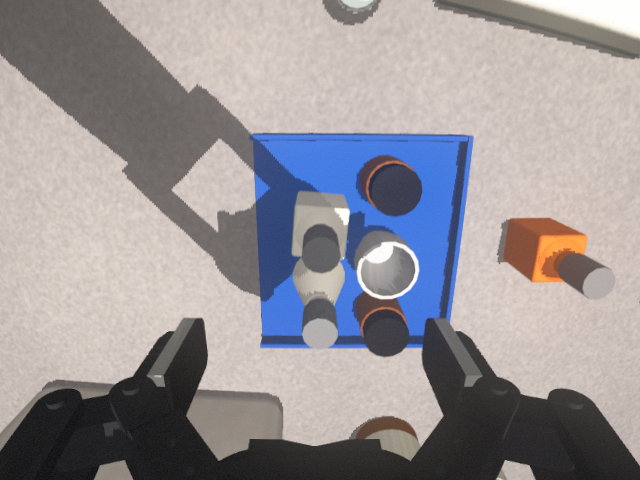

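The wrist view shows the bottle cap at (321,251), flask cap at (319,333) and cup rim at (388,270). All three match the projected positions within 1–2 px, so I'm going for the bottle.

>>> move_arm --pt "-1.1 0.5 0 0 0 0 1" --pt "0 0 2.5 0 0 0 1" --pt "0 0 3 0 0 0 1" --pt "0 0 3 0 0 0 1" --pt "0 0 3 0 0 0 1" --pt "0 0 2 0 0 0 1" --pt "0 0 1.2 0 0 0 1" --pt "0 0 0 0 0 0 1" --pt "0 0 0 0 0 0 1"

```text
time: 3.88
tool_pos: [0.4028, -0.2805, 0.1035]
tool_rot: [-0.0, 0.688, 0.726, 0.0]
contact_force: [1.5, 0.2, 0.9]
gripper_width: 1.0
grasp_force: 0.0
```

```bash
python3 - <<'E'
from h import *
togo((.401,-.286,.103))
f=grab('wrist','w2.png'); print(proj(f,(.4012,-.286,.12)))
E
```

```text
t3.88 pos [ 0.4028 -0.2805  0.1035] az x 93.06 z [-2.e-04  4.e-04 -1.e+00] F [1.48 0.24 0.86] w 1.000 g 0.0
 to (0.401, -0.286, 0.103) cm: [-0.54 -0.21  0.05]
[308.51857964 387.19616375]
```

View pics/w2.png

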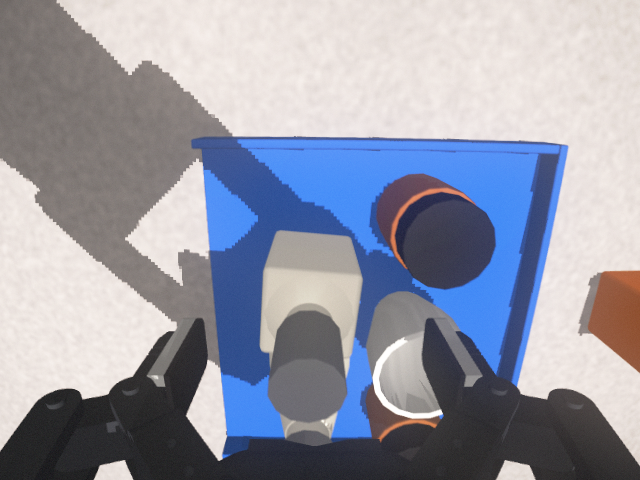

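The cap top is at (309,384), matching the prediction (308.5,387). I'll make a small correction and close.

>>> move_arm --pt "-0.5 -0.2 0 0 0 0 1" --pt "0 0 0 0 0 0 1" --pt "0 0 0 0 0 0 -1" --pt "0 0 0 0 0 0 -1" --pt "0 0 0 0 0 0 -1" --pt "0 0 0 0 0 0 -1" --pt "0 0 0 0 0 0 -1" --pt "0 0 0 0 0 0 -1" --pt "0 0 0 0 0 0 -1" --pt "0 0 0 0 0 0 -1" --pt "0 0 0 0 0 0 -1" --pt "0 0 0 0 0 0 -1"

```text
time: 4.93
tool_pos: [0.4009, -0.2862, 0.1035]
tool_rot: [0.0, 0.688, 0.725, -0.0]
contact_force: [-0.6, 0.4, 2.1]
gripper_width: 0.309
grasp_force: 59.0
```

```bash
python3 - <<'E'
from h import *
togo((.401,-.286,.103),(.44,.26,.25))
E
```

```text
t4.93 pos [ 0.4009 -0.2862  0.1035] az x 93.02 z [ 1.e-04 -3.e-04 -1.e+00] F [-0.62  0.42  2.12] w 0.309 g 59.0
 to (0.401, -0.286, 0.103) cm: [0.02 0.01 0.05]
 to (0.44, 0.26, 0.25) cm: [ 54.33   6.78 -14.66]
```

>>> move_arm --pt "0 0 -0.5 0 0 0 -1" --pt "0 0 -2 0 0 0 -1" --pt "0 0 -2.5 0 0 0 -1" --pt "0 0 -2.5 0 0 0 -1" --pt "0 0 -2.5 0 0 0 -1" --pt "0 0 -2.5 0 0 0 -1" --pt "0 0 -2 0 0 0 -1"

```text
time: 5.52
tool_pos: [0.4008, -0.2859, 0.2499]
tool_rot: [0.0, 0.688, 0.726, 0.0]
contact_force: [1.2, -0.2, -2.1]
gripper_width: 0.314
grasp_force: 59.2
```

>>> move_arm --pt "1 0.4 0 0 0 0 -1" --pt "2 0.4 0 0 0 0 -1" --pt "3 0.4 0 0 0 0 -1" --pt "3 0.4 0 0 0 0 -1" --pt "3 0.4 0 0 0 0 -1" --pt "3 0.4 0 0 0 0 -1" --pt "3 0.4 0 0 0 0 -1" --pt "3 0.4 0 0 0 0 -1" --pt "3 0.4 0 0 0 0 -1" --pt "3 0.4 0 0 0 0 -1" --pt "3 0.4 0 0 0 0 -1" --pt "3 0.4 0 0 0 0 -1" --pt "3 0.4 0 0 0 0 -1" --pt "3 0.4 0 0 0 0 -1" --pt "3 0.4 0 0 0 0 -1" --pt "3 0.4 0 0 0 0 -1" --pt "3 0.4 0 0 0 0 -1" --pt "3 0 0 0 0 0 -1" --pt "2.2 0 0 0 0 0 -1" --pt "1 0 0 0 0 0 -1"

```text
time: 7.18
tool_pos: [0.4383, 0.2614, 0.2459]
tool_rot: [-0.001, 0.687, 0.727, -0.001]
contact_force: [0.7, 0.3, -2.0]
gripper_width: 0.312
grasp_force: 59.2
```

```bash
python3 - <<'E'
from h import *
togo((.44,.26,.102),(.44,.26,.25))
grab('wrist','w3.png')
E
```

```text
t7.18 pos [0.4383 0.2614 0.2459] az x 93.20 z [-3.7e-03 -1.0e-04 -1.0e+00] F [ 0.67  0.27 -1.99] w 0.312 g 59.2
 to (0.44, 0.26, 0.102) cm: [-0.15  0.22 14.39]
 to (0.44, 0.26, 0.25) cm: [-0.15  0.16 -0.41]
```

View pics/w3.png

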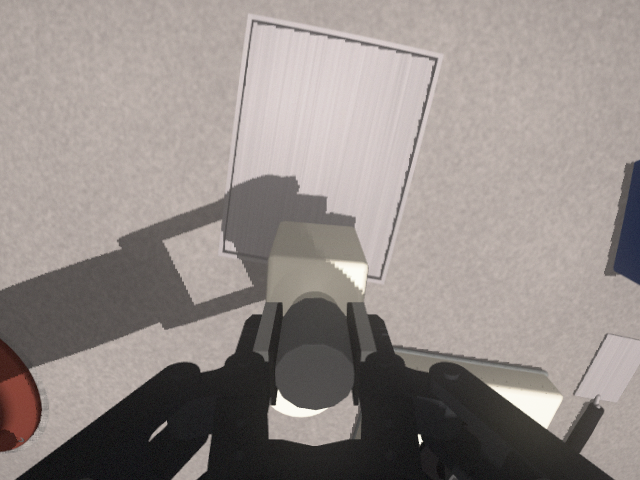

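The bottle is held upright, with the tray empty ahead at (222–440, 15–279). Lowering it.

>>> move_arm --pt "0 0.2 1 0 0 0 -1" --pt "0 0 2.5 0 0 0 -1" --pt "0 0 3 0 0 0 -1" --pt "0 0 3 0 0 0 -1" --pt "0 0 2.2 0 0 0 -1" --pt "0 0 1.2 0 0 0 -1" --pt "0 0 0.6 0 0 0 -1" --pt "0 0 0 0 0 0 -1" --pt "0 0 0 0 0 0 -1" --pt "0 0 0 0 0 0 -1"

```text
time: 8.07
tool_pos: [0.4435, 0.2591, 0.1152]
tool_rot: [0.001, 0.688, 0.725, 0.002]
contact_force: [0.3, 0.5, -1.3]
gripper_width: 0.307
grasp_force: 59.2
```

```bash
python3 - <<'E'
from h import *
togo((.44,.26,.1015))
f=grab('scene'); a=f['img'][180:320,380:560]
cv2.imwrite('pics/t1.png',cv2.resize(a,None,fx=4,fy=4,interpolation=2))
E
```

```text
t8.07 pos [0.4435 0.2591 0.1152] az x 93.00 z [ 0.0032  0.0012 -1.    ] F [ 0.29  0.46 -1.26] w 0.307 g 59.2
 to (0.44, 0.26, 0.1015) cm: [ 0.1  -0.35  1.37]
```

>>> move_arm --pt "0 0 0.5 0 0 0 -1" --pt "0 0 0.4 0 0 0 -1" --pt "0 0 0.3 0 0 0 -1" --pt "0 0 0.1 0 0 0 -1" --pt "0 0 0 0 0 0 -1" --pt "0 0 0 0 0 0 -1"

```text
time: 8.62
tool_pos: [0.4425, 0.2591, 0.1016]
tool_rot: [-0.0, 0.688, 0.726, -0.0]
contact_force: [-3.1, -1.2, 6.0]
gripper_width: 0.317
grasp_force: 60.1
```

>>> move_arm --pt "0 0 0.05 0 0 0 -1" --pt "0 0 0 0 0 0 -1"

```text
time: 8.78
tool_pos: [0.4425, 0.2591, 0.1016]
tool_rot: [-0.0, 0.688, 0.726, -0.0]
contact_force: [-4.4, -2.2, 8.9]
gripper_width: 0.307
grasp_force: 60.2
```

>>> move_arm --pt "0 0 0 0 0 0 0" --pt "0 0 0 0 0 0 1" --pt "0 0 0 0 0 0 1" --pt "0 0 0 0 0 0 1" --pt "0 0 0 0 0 0 1" --pt "0 0 0 0 0 0 1" --pt "0 0 -1.5 0 0 0 1" --pt "0 0 -3.3 0 0 0 1" --pt "0 0 -3.3 0 0 0 1" --pt "0 0 -3.3 0 0 0 1" --pt "0 0 -3.4 0 0 0 1"

```text
time: 9.7
tool_pos: [0.4418, 0.2587, 0.2489]
tool_rot: [-0.0, 0.688, 0.725, -0.0]
contact_force: [0.4, 0.5, 0.0]
gripper_width: 1.0
grasp_force: 0.0
```

>>> move_arm --pt "-3.2 -0.4 0 0 0 0 1" --pt "-3.2 -0.4 0 0 0 0 1" --pt "-3.2 -0.4 0 0 0 0 1" --pt "-3.2 -0.4 0 0 0 0 1" --pt "-3.2 -0.4 0 0 0 0 1" --pt "-3.2 -0.4 0 0 0 0 1" --pt "-3.2 -0.4 0 0 0 0 1" --pt "-3.2 -0.4 0 0 0 0 1" --pt "-3.2 -0.4 0 0 0 0 1" --pt "-3.2 -0.4 0 0 0 0 1" --pt "-3.2 -0.4 0 0 0 0 1" --pt "-3.2 -0.4 0 0 0 0 1" --pt "-3.2 -0.4 0 0 0 0 1" --pt "-3.2 -0.4 0 0 0 0 1" --pt "-3.2 -0.4 0 0 0 0 1" --pt "-3.2 -0.4 0 0 0 0 1" --pt "-3.2 -0.4 0 0 0 0 1" --pt "-3.2 -0.3 0 0 0 0 1" --pt "-3 0 0 0 0 0 1" --pt "0 0 0 0 0 0 1"

```text
time: 11.37
tool_pos: [0.4025, -0.3542, 0.2475]
tool_rot: [0.0, 0.69, 0.724, -0.001]
contact_force: [-0.3, 0.0, -0.7]
gripper_width: 0.999
grasp_force: 0.0
```

```bash
python3 - <<'E'
from h import *
togo((.4035,-.35,.103))
f=grab('wrist','w4.png'); print(proj(f,(.4039,-.3496,.12)))
f=grab('scene'); a=f['img'][180:320,380:560]
cv2.imwrite('pics/t1.png',cv2.resize(a,None,fx=4,fy=4,interpolation=2))
E
```

```text
t11.37 pos [ 0.4025 -0.3542  0.2475] az x 92.77 z [-6.0e-04 -1.4e-03 -1.0e+00] F [-0.3   0.04 -0.66] w 0.999 g 0.0
 to (0.4035, -0.35, 0.103) cm: [ 0.44  0.13 14.45]
[316.58852448 233.14636107]
```

View pics/t1.png

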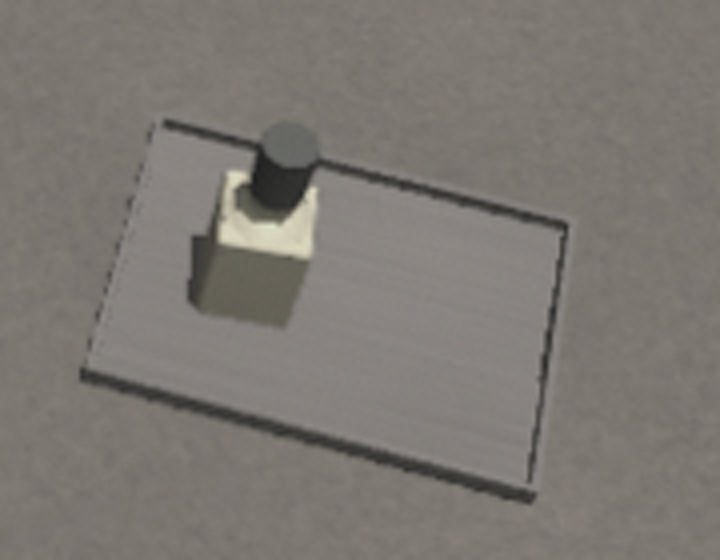

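The bottle stands upright well inside the tray, its cap top at (288,145) in the crop. Descending on the flask.

>>> move_arm --pt "0.4 0 1 0 0 0 1" --pt "0 0 3 0 0 0 1" --pt "0 0 3 0 0 0 1" --pt "0 0 3 0 0 0 1" --pt "0 0 2.7 0 0 0 1" --pt "0 0 1.2 0 0 0 1" --pt "0 0 0.6 0 0 0 1" --pt "0 0 0 0 0 0 1" --pt "0 0 0 0 0 0 1"

```text
time: 12.22
tool_pos: [0.4037, -0.3462, 0.1041]
tool_rot: [0.001, 0.688, 0.726, -0.0]
contact_force: [0.7, 0.1, 0.9]
gripper_width: 0.997
grasp_force: 0.0
```

```bash
python3 - <<'E'
from h import *
togo((.4032,-.35,.1035))
f=grab('wrist'); p=proj(f,(.4039,-.3496,.12)); print(p)
# cap: grey blob rows near p
u,v=p.astype(int); print([f['img'][v,c].tolist() for c in range(u-60,u+61,8)])
E
```

```text
t12.22 pos [ 0.4037 -0.3462  0.1041] az x 93.05 z [ 0.0013 -0.0014 -1.    ] F [0.72 0.08 0.89] w 0.997 g 0.0
 to (0.4032, -0.35, 0.1035) cm: [-0.38 -0.07  0.06]
[314.24122897 381.20957543]
[[141, 84, 60], [242, 139, 77], [244, 140, 74], [111, 110, 113], [112, 112, 114], [108, 108, 110], [113, 110, 113], [113, 112, 114], [113, 112, 112], [114, 111, 114], [116, 111, 114], [116, 112, 113], [114, 109, 113], [245, 140, 77], [244, 141, 79], [244, 140, 80]]
```

>>> move_arm --pt "-0.4 0 0 0 0 0 1" --pt "0 0 0 0 0 0 1" --pt "0 0 0 0 0 0 -1" --pt "0 0 0 0 0 0 -1" --pt "0 0 0 0 0 0 -1" --pt "0 0 0 0 0 0 -1" --pt "0 0 0 0 0 0 -1" --pt "0 0 0 0 0 0 -1" --pt "0 0 0 0 0 0 -1" --pt "0 0 0 0 0 0 -1" --pt "0 0 0 0 0 0 -1" --pt "0 0 0 0 0 0 -1"

```text
time: 13.27
tool_pos: [0.4033, -0.3501, 0.1029]
tool_rot: [0.0, 0.688, 0.725, -0.0]
contact_force: [-0.1, -0.0, 1.5]
gripper_width: 0.309
grasp_force: 59.0
```

```bash
python3 - <<'E'
from h import *
togo((.45,.345,.25))
E
```

```text
t13.27 pos [ 0.4033 -0.3501  0.1029] az x 93.02 z [ 1.e-04 -3.e-04 -1.e+00] F [-0.06 -0.02  1.52] w 0.309 g 59.0
 to (0.45, 0.345, 0.25) cm: [ 69.17   8.33 -14.72]
```

>>> move_arm --pt "0 0 -0.5 0 0 0 -1" --pt "0 0 -2 0 0 0 -1" --pt "0 0 -2.5 0 0 0 -1" --pt "0 0 -2.5 0 0 0 -1" --pt "0 0 -2.5 0 0 0 -1" --pt "0 0 -2.5 0 0 0 -1" --pt "0 0 -2 0 0 0 -1" --pt "0 0 0 0 0 0 -1"

```text
time: 13.93
tool_pos: [0.4047, -0.3516, 0.2532]
tool_rot: [0.004, 0.688, 0.726, -0.0]
contact_force: [0.6, -0.8, -0.4]
gripper_width: 0.313
grasp_force: 59.1
```

>>> move_arm --pt "1 0.4 0 0 0 0 -1" --pt "2 0.4 0 0 0 0 -1" --pt "3.2 0.4 0 0 0 0 -1" --pt "3.2 0.4 0 0 0 0 -1" --pt "3.2 0.4 0 0 0 0 -1" --pt "3.2 0.4 0 0 0 0 -1" --pt "3.2 0.4 0 0 0 0 -1" --pt "3.2 0.4 0 0 0 0 -1" --pt "3.2 0.4 0 0 0 0 -1" --pt "3.2 0.4 0 0 0 0 -1" --pt "3.2 0.4 0 0 0 0 -1" --pt "3.2 0.4 0 0 0 0 -1" --pt "3.2 0.4 0 0 0 0 -1" --pt "3.2 0.4 0 0 0 0 -1" --pt "3.2 0.4 0 0 0 0 -1" --pt "3.2 0.4 0 0 0 0 -1" --pt "3.2 0.4 0 0 0 0 -1" --pt "3.2 0.4 0 0 0 0 -1" --pt "3.2 0.4 0 0 0 0 -1" --pt "3.2 0.4 0 0 0 0 -1"

```text
time: 15.6
tool_pos: [0.4491, 0.2611, 0.2445]
tool_rot: [-0.001, 0.688, 0.726, -0.002]
contact_force: [0.0, -0.8, -0.4]
gripper_width: 0.315
grasp_force: 59.1
```

>>> move_arm --pt "3 0.3 0 0 0 0 -1" --pt "3 0 0 0 0 0 -1" --pt "2 0 0 0 0 0 -1" --pt "0.7 0 0 0 0 0 -1" --pt "0 0 2 0 0 0 -1" --pt "0 0 3 0 0 0 -1" --pt "0 0 3 0 0 0 -1" --pt "0 0 2.8 0 0 0 -1" --pt "0 0 1.5 0 0 0 -1" --pt "0 0 1 0 0 0 -1" --pt "0 0 0.4 0 0 0 -1" --pt "0 0 0 0 0 0 -1" --pt "0 0 0 0 0 0 -1" --pt "0 0 0 0 0 0 -1"

```text
time: 16.77
tool_pos: [0.4506, 0.3469, 0.1125]
tool_rot: [0.0, 0.688, 0.725, 0.001]
contact_force: [0.8, -0.8, -1.0]
gripper_width: 0.316
grasp_force: 59.2
```

```bash
python3 - <<'E'
from h import *
togo((.45,.345,.1009))
E
```

```text
t16.77 pos [0.4506 0.3469 0.1125] az x 93.01 z [ 0.0025  0.0014 -1.    ] F [ 0.78 -0.8  -0.99] w 0.316 g 59.2
 to (0.45, 0.345, 0.1009) cm: [-0.19 -0.07  1.16]
```

>>> move_arm --pt "0 0 0.4 0 0 0 -1" --pt "0 0 0.4 0 0 0 -1" --pt "0 0 0.2 0 0 0 -1" --pt "0 0 0.1 0 0 0 -1" --pt "0 0 0 0 0 0 -1" --pt "0 0 0 0 0 0 -1"

```text
time: 17.27
tool_pos: [0.4498, 0.3466, 0.101]
tool_rot: [0.0, 0.688, 0.725, 0.0]
contact_force: [-2.7, -2.0, 5.0]
gripper_width: 0.31
grasp_force: 59.7
```

>>> move_arm --pt "0 0 0 0 0 0 0" --pt "0 0 0 0 0 0 1" --pt "0 0 0 0 0 0 1" --pt "0 0 0 0 0 0 1" --pt "0 0 0 0 0 0 1" --pt "0 0 0 0 0 0 1" --pt "0 0 -1.5 0 0 0 1" --pt "0 0 -3.3 0 0 0 1" --pt "0 0 -3.3 0 0 0 1" --pt "0 0 -3.3 0 0 0 1" --pt "0 0 -3.4 0 0 0 1"

```text
time: 18.18
tool_pos: [0.4492, 0.3462, 0.2489]
tool_rot: [-0.0, 0.688, 0.725, -0.0]
contact_force: [0.5, 0.3, -0.4]
gripper_width: 0.996
grasp_force: 0.0
```

>>> move_arm --pt "-3.3 1.4 0 0 0 0 1" --pt "-3.3 1.4 0 0 0 0 1" --pt "-3.3 1.4 0 0 0 0 1" --pt "-3.3 1.4 0 0 0 0 1" --pt "-3.3 1.4 0 0 0 0 1" --pt "-3.3 1.4 0 0 0 0 1" --pt "-3.3 1.4 0 0 0 0 1" --pt "-3.3 1.4 0 0 0 0 1" --pt "-3.3 1.4 0 0 0 0 1" --pt "-3.3 1.4 0 0 0 0 1" --pt "-3.3 1.4 0 0 0 0 1" --pt "0 0 0 0 0 0 1" --pt "0 0 0 0 0 0 1" --pt "0 0 0 0 0 0 1"

```text
time: 19.35
tool_pos: [0.6223, -0.0078, 0.2475]
tool_rot: [-0.0, 0.688, 0.725, -0.0]
contact_force: [0.4, -0.0, -0.2]
gripper_width: 0.998
grasp_force: 0.0
```

```bash
python3 - <<'E'
from h import *
togo()
f=grab('wrist','w5.png'); print(proj(f,(.6245,-.0095,.086)),proj(f,(.6245,-.0095,.062)))
for z in(.05,): print(onz(f,320,240,z))
E
```

```text
t19.35 pos [ 0.6223 -0.0078  0.2475] az x 93.00 z [-7.e-04  5.e-04 -1.e+00] F [ 0.38 -0.04 -0.18] w 0.998 g 0.0
[317.07661096 228.25531545] [316.89232241 220.08683458]
[ 0.6284269  -0.03067323  0.05      ]
```

View pics/w5.png

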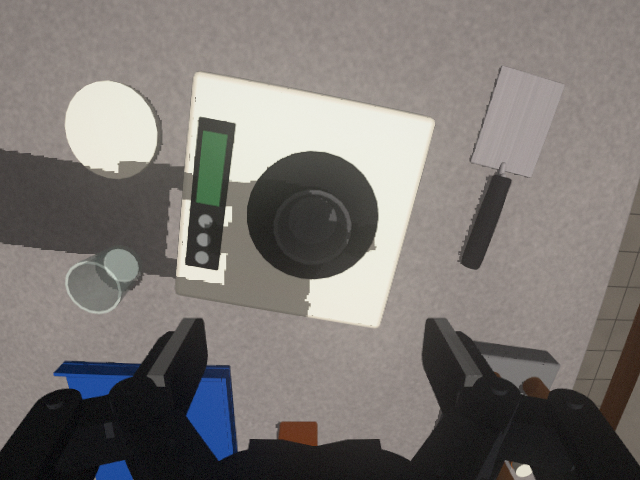

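The wrist view shows the stage centred near (313,215) and the ring mouth near (313,228). I'll fit the ring numerically.

```bash
python3 - <<'E'
from h import *
f=grab('wrist'); g=cv2.cvtColor(f['img'],6); g=cv2.GaussianBlur(g,(3,3),0)
m=(g<60).astype(np.uint8)
n,l,st,ce=cv2.connectedComponentsWithStats(m)
print([ (st[i].tolist(),ce[i].round(1)) for i in range(1,n) if st[i][4]>3000])
i=l[200,262]; cs=cv2.findContours((l==i).astype(np.uint8),0,1)[0]; c=max(cs,key=cv2.contourArea)
h=cv2.convexHull(c); e=cv2.fitEllipse(h); print('stage',e, onz(f,*e[0],.056),onz(f,*e[0],.06))
# profiles across ring through (313,228)
print('row228',g[228,240:386:2].tolist()); print('col313',g[150:285:2,313].tolist())
# radial max gradient fit
def fit(c0,r0,r1,sgn):
    P=[]
    for a in np.radians(np.arange(0,360,5)):
        r=np.arange(r0,r1,.5); x=c0[0]+r*np.cos(a); y=c0[1]+r*np.sin(a)
        p=cv2.remap(g.astype(np.float32),x.astype(np.float32)[None],y.astype(np.float32)[None],1)[0]
        d=sgn*np.gradient(p); k=d.argmax()
        if d[k]>1.5: P.append((x[k],y[k]))
    P=np.array(P,np.float32); w=P
    for _ in range(4):
        e=cv2.fitEllipse(w); q=np.hypot(*(P-e[0]).T); R=sum(e[1])/4; w=P[abs(q-R)<3]
        if len(w)<8: break
    return e,len(w),len(P)
for sgn in(1,-1):
  for rr in((28,48),(20,33)):
    e,n1,n2=fit((313,228),*rr,sgn); print(sgn,rr,e,n1,n2,onz(f,*e[0],.086).round(4))
E
```

```text
[([248, 178, 99, 100, 7116], array([293.9, 227.4])), ([0, 307, 640, 173, 49274], array([324.6, 427.1]))]
stage ((296.6837158203125, 225.6685028076172), (91.31522369384766, 112.85092163085938), 140.88760375976562) [ 0.60761708 -0.01638836  0.056     ] [ 0.60774896 -0.0152303   0.06      ]
row228 [124, 124, 124, 123, 77, 39, 39, 36, 37, 38, 39, 36, 37, 37, 36, 37, 38, 49, 51, 47, 45, 44, 43, 44, 44, 50, 51, 50, 50, 51, 48, 52, 51, 50, 51, 51, 53, 53, 53, 52, 53, 55, 54, 56, 57, 57, 57, 58, 55, 55, 54, 57, 59, 70, 91, 83, 56, 53, 54, 56, 57, 57, 57, 58, 59, 61, 61, 61, 109, 223, 235, 235, 235]
col313 [231, 119, 76, 76, 74, 74, 73, 72, 71, 70, 68, 67, 66, 64, 64, 62, 61, 61, 59, 51, 65, 91, 64, 52, 57, 58, 56, 56, 56, 54, 54, 55, 55, 54, 52, 53, 53, 54, 52, 54, 52, 53, 52, 51, 52, 54, 53, 54, 53, 51, 51, 52, 53, 54, 54, 56, 59, 57, 47, 49, 48, 50, 52, 54, 62, 187, 233, 233]
1 (28, 48) ((312.17291259765625, 228.86520385742188), (69.2835693359375, 69.69037628173828), 133.93115234375) 35 36 [ 0.6206 -0.0096  0.086 ]
1 (20, 33) ((332.37353515625, 210.35438537597656), (11.320892333984375, 40.548423767089844), 137.9889373779297) 6 18 [0.6352 0.0058 0.086 ]
-1 (28, 48) ((311.994384765625, 227.5830535888672), (74.44525146484375, 77.8696060180664), 90.08451080322266) 65 65 [ 0.6205 -0.0086  0.086 ]
-1 (20, 33) ((312.5204162597656, 221.8824462890625), (47.19212341308594, 50.0947380065918), 135.23785400390625) 14 14 [ 0.6206 -0.0041  0.086 ]
```

>>> move_arm --pt "-3 -1.75 0 0 0 0 1" --pt "-3 -1.75 0 0 0 0 1" --pt "-3 -1.75 0 0 0 0 1" --pt "-3 -1.75 0 0 0 0 1" --pt "-3 -1.75 0 0 0 0 1" --pt "-3 -1.75 0 0 0 0 1" --pt "-3 -1.75 0 0 0 0 1" --pt "-3 -1.75 0 0 0 0 1" --pt "-3 -1.75 0 0 0 0 1" --pt "-3 -1.75 0 0 0 0 1" --pt "0 0 2 0 0 0 1" --pt "0 0 0 0 0 0 1" --pt "0 0 0 0 0 0 1"

```text
time: 20.53
tool_pos: [0.4631, -0.3153, 0.2266]
tool_rot: [-0.002, 0.688, 0.726, 0.0]
contact_force: [0.4, -0.0, -0.0]
gripper_width: 1.001
grasp_force: 0.0
```

```bash
python3 - <<'E'
from h import *
f=grab('wrist','w6.png'); togo((.4618,-.3171,.056)); p=proj(f,(.4618,-.3171,.068)); print(p)
b,g,r=[f['img'][...,i].astype(int) for i in range(3)]
def fit(mask,near):
    cs=cv2.findContours(mask.astype(np.uint8),0,1)[0]
    c=[c for c in cs if cv2.pointPolygonTest(c,tuple(map(float,near)),False)>=0]
    return c
m=(abs(b-r)<40)  # not blue/amber
cs=fit(m,p)
for c in cs: print('grey',cv2.boundingRect(c),cv2.contourArea(c))
w=(np.minimum(np.minimum(b,g),r)>200)
cs=cv2.findContours(w.astype(np.uint8),0,1)[0]
for c in cs:
    if cv2.contourArea(c)>200 and abs(c[:,0].mean(0)-p).max()<60:
        e=cv2.fitEllipse(cv2.convexHull(c)); print('rim',e,onz(f,*e[0],.068).round(4))
E
```

```text
t20.58 pos [ 0.4638 -0.3154  0.2276] az x 93.11 z [-6.e-04  1.e-03 -1.e+00] F [-0.19 -0.22  0.41] w 0.999 g 0.0
 to (0.4618, -0.3171, 0.056) cm: [-0.17 -0.2  17.16]
[312.73950882 229.6368366 ]
grey (0, 0, 640, 480) 306081.0
```

View pics/w6.png

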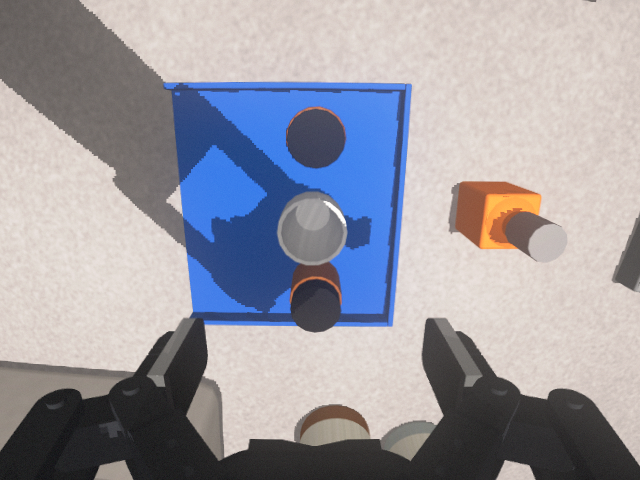

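The cup rim is centred at (312.5,229), matching the prediction. Both vials stand clear at (316,138) and (316,305). Descending.

>>> move_arm --pt "-0.2 -0.2 2 0 0 0 1" --pt "0 0 3 0 0 0 1" --pt "0 0 3 0 0 0 1" --pt "0 0 3 0 0 0 1" --pt "0 0 2.5 0 0 0 1" --pt "0 0 2 0 0 0 1" --pt "0 0 1 0 0 0 1" --pt "0 0 0.5 0 0 0 1" --pt "0 0 0 0 0 0 1" --pt "0 0 0 0 0 0 1"

```text
time: 21.42
tool_pos: [0.4628, -0.3192, 0.0594]
tool_rot: [0.001, 0.688, 0.726, 0.0]
contact_force: [-0.0, 0.3, -1.0]
gripper_width: 1.004
grasp_force: 0.0
```

```bash
python3 - <<'E'
from h import *
togo((.4618,-.3171,.056))
E
```

```text
t21.42 pos [ 0.4628 -0.3192  0.0594] az x 93.06 z [ 0.0018 -0.0016 -1.    ] F [-0.01  0.35 -0.96] w 1.004 g 0.0
 to (0.4618, -0.3171, 0.056) cm: [ 0.22 -0.09  0.34]
```

>>> move_arm --pt "0.2 0 0.2 0 0 0 1" --pt "0 0 0 0 0 0 1" --pt "0 0 0 0 0 0 0.6" --pt "0 0 0 0 0 0 -1" --pt "0 0 0 0 0 0 -1" --pt "0 0 0 0 0 0 -1" --pt "0 0 0 0 0 0 -1" --pt "0 0 0 0 0 0 -1" --pt "0 0 0 0 0 0 -1" --pt "0 0 0 0 0 0 -1"

```text
time: 22.25
tool_pos: [0.462, -0.3175, 0.0567]
tool_rot: [0.001, 0.688, 0.725, -0.0]
contact_force: [-0.2, 0.1, 5.7]
gripper_width: 0.611
grasp_force: 63.3
```

```bash
python3 - <<'E'
from h import *
togo((.4618,-.3171,.056))
E
```

```text
t22.25 pos [ 0.462  -0.3175  0.0567] az x 93.01 z [ 0.001  -0.0011 -1.    ] F [-0.16  0.09  5.73] w 0.611 g 63.3
 to (0.4618, -0.3171, 0.056) cm: [ 0.04 -0.02  0.07]
```

>>> move_arm --pt "0 0 -0.3 0 0 0 -1" --pt "0 0 -1 0 0 0 -1" --pt "0 0 -2 0 0 0 -1" --pt "0 0 -2.5 0 0 0 -1" --pt "0 0 -2.5 0 0 0 -1" --pt "0 0 -2.5 0 0 0 -1" --pt "0 0 -2.5 0 0 0 -1" --pt "0 0 -2 0 0 0 -1" --pt "0 0 -0.7 0 0 0 -1" --pt "0 0 0 0 0 0 -1" --pt "0 0 0 0 0 0 -1"

```text
time: 23.17
tool_pos: [0.4611, -0.3165, 0.2149]
tool_rot: [-0.001, 0.688, 0.725, -0.0]
contact_force: [-0.7, 0.1, -1.8]
gripper_width: 0.609
grasp_force: 63.0
```

```bash
python3 - <<'E'
from h import *
f=grab('wrist','w7.png'); togo((.621,-.009,.215)); s=manip.state()['tool_pos']; print(proj(f,s+[0,0,.012]),s)
E
```

```text
t23.22 pos [ 0.4607 -0.3162  0.2138] az x 93.01 z [-0.0023  0.0021 -1.    ] F [-0.42 -0.13 -1.85] w 0.608 g 63.0
 to (0.621, -0.009, 0.215) cm: [29.84 17.62 -0.09]
[312.98152567 363.07561393] [ 0.46073264 -0.31622237  0.21382338]
```

View pics/w7.png

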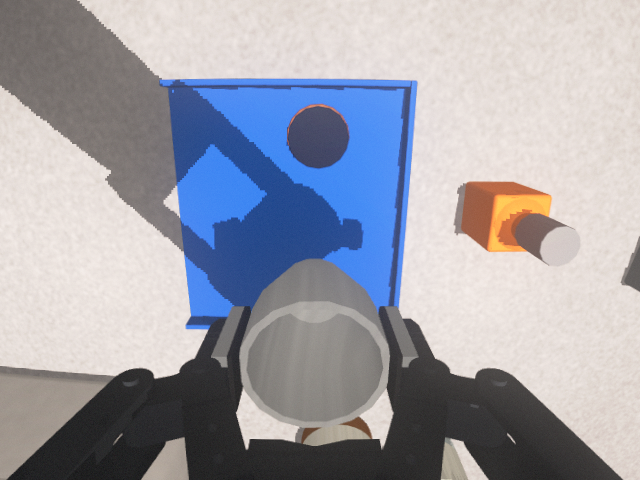

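The cup is centred and upright between the pads, with the rim at about (315,362) against a predicted (313,363). Carrying it to the seat.

>>> move_arm --pt "1 0.6 0 0 0 0 -1" --pt "2 1.2 0 0 0 0 -1" --pt "2.6 1.5 0 0 0 0 -1" --pt "2.6 1.5 0 0 0 0 -1" --pt "2.6 1.5 0 0 0 0 -1" --pt "2.6 1.5 0 0 0 0 -1" --pt "2.6 1.5 0 0 0 0 -1" --pt "2.6 1.5 0 0 0 0 -1" --pt "2.6 1.5 0 0 0 0 -1" --pt "2.6 1.5 0 0 0 0 -1" --pt "2.6 1.5 0 0 0 0 -1" --pt "2 1.2 0 0 0 0 -1" --pt "1 0.6 0 0 0 0 -1" --pt "0.4 0.4 0 0 0 0 -1" --pt "0 0 0 0 0 0 -1" --pt "0 0 0 0 0 0 -1" --pt "0 0 0 0 0 0 -1"

```text
time: 24.63
tool_pos: [0.6201, -0.0112, 0.2154]
tool_rot: [-0.0, 0.689, 0.725, -0.0]
contact_force: [0.8, 1.2, -1.3]
gripper_width: 0.613
grasp_force: 63.1
```

```bash
python3 - <<'E'
from h import *
togo((.6203,-.0088,.145),(.6203,-.0088,.113))
E
```

```text
t24.63 pos [ 0.6201 -0.0112  0.2154] az x 92.94 z [-8.e-04 -3.e-04 -1.e+00] F [ 0.79  1.21 -1.33] w 0.613 g 63.1
 to (0.6203, -0.0088, 0.145) cm: [0.24 0.03 7.04]
 to (0.6203, -0.0088, 0.113) cm: [ 0.24  0.04 10.24]
```

>>> move_arm --pt "0 0 1.5 0 0 0 -1" --pt "0 0 2.5 0 0 0 -1" --pt "0 0 2 0 0 0 -1" --pt "0 0 1 0 0 0 -1" --pt "0 0 0 0 0 0 -1" --pt "0 0 0 0 0 0 -1" --pt "0 0 0 0 0 0 -1" --pt "0 0 0 0 0 0 -1"

```text
time: 25.3
tool_pos: [0.6218, -0.0105, 0.148]
tool_rot: [0.001, 0.688, 0.725, 0.001]
contact_force: [0.4, 0.7, -1.4]
gripper_width: 0.615
grasp_force: 63.1
```

```bash
python3 - <<'E'
from h import *
togo((.6203,-.0088,.145),(.6203,-.0088,.113))
fs=grab('scene'); fd=grab('side')
A=cv2.resize(fs['img'][235:330,235:345],None,fx=3.6,fy=3.6,interpolation=2); B=cv2.resize(fd['img'][175:270,290:400],None,fx=3.6,fy=3.6,interpolation=2)
cv2.imwrite('pics/s1.png',np.hstack([A,B]))
for f,(u,v) in((fs,(235,235)),(fd,(290,175))):
  for z in(.086,.094): print(z,((proj(f,(.6203,-.0088,z))-[u,v]+.5)*3.6-.5).round(1))
E
```

```text
t25.30 pos [ 0.6218 -0.0105  0.148 ] az x 93.00 z [ 3.4e-03 -5.0e-04 -1.0e+00] F [ 0.43  0.71 -1.43] w 0.615 g 63.1
 to (0.6203, -0.0088, 0.145) cm: [ 0.18 -0.14  0.3 ]
 to (0.6203, -0.0088, 0.113) cm: [ 0.18 -0.15  3.5 ]
0.086 [199.1 167.5]
0.094 [198.7 158.7]
0.086 [181.7 147.8]
0.094 [182.  138.5]
```

View pics/s1.png

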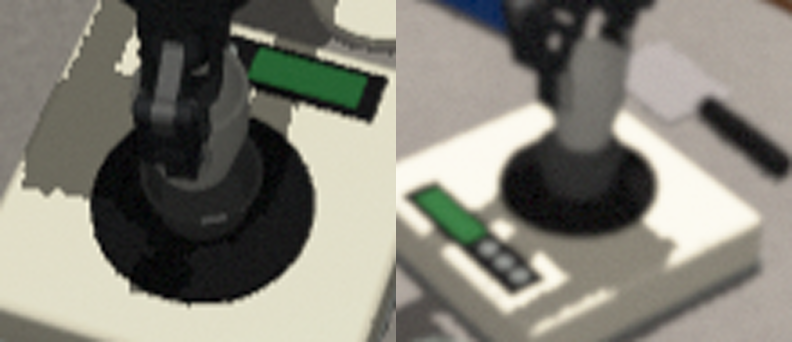

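Cup sits directly over the ring in both views: scene ring centre (200,168), side foot at (184,~150) in the right half, both as predicted. I'll fine-align and lower gently.

>>> move_arm --pt "0.15 -0.1 0 0 0 0 -1" --pt "0 0 0 0 0 0 -1" --pt "0 0 0 0 0 0 -1" --pt "0 0 0 0 0 0 -1" --pt "0 0 0 0 0 0 -1" --pt "0 0 0 0 0 0 -1"

```text
time: 25.9
tool_pos: [0.6195, -0.0087, 0.1457]
tool_rot: [-0.0, 0.688, 0.725, -0.0]
contact_force: [0.0, 1.0, -1.1]
gripper_width: 0.61
grasp_force: 63.1
```

>>> move_arm --pt "0 0 0.5 0 0 0 -1" --pt "0 0 0.5 0 0 0 -1" --pt "0 0 0.3 0 0 0 -1" --pt "0 0 0 0 0 0 -1" --pt "0 0 0 0 0 0 -1" --pt "0 0 0 0 0 0 -1"

```text
time: 26.4
tool_pos: [0.6195, -0.0087, 0.1328]
tool_rot: [-0.0, 0.688, 0.725, -0.0]
contact_force: [-0.1, -0.4, -1.7]
gripper_width: 0.612
grasp_force: 63.1
```

>>> move_arm --pt "0 0.1 0.4 0 0 0 -1" --pt "0 0 0.4 0 0 0 -1" --pt "0 0 0.3 0 0 0 -1" --pt "0 0 0 0 0 0 -1" --pt "0 0 0 0 0 0 -1" --pt "0 0 0 0 0 0 -1"

```text
time: 26.9
tool_pos: [0.6205, -0.0086, 0.1218]
tool_rot: [-0.0, 0.688, 0.725, -0.0]
contact_force: [0.4, -0.1, -2.0]
gripper_width: 0.614
grasp_force: 63.1
```

>>> move_arm --pt "0 0 0.2 0 0 0 -1" --pt "0 0 0.2 0 0 0 -1" --pt "0 0 0 0 0 0 -1" --pt "0 0 0 0 0 0 -1" --pt "0 0 0 0 0 0 -1"

```text
time: 27.32
tool_pos: [0.6205, -0.0086, 0.1178]
tool_rot: [0.0, 0.688, 0.725, 0.0]
contact_force: [-0.4, -1.0, -1.9]
gripper_width: 0.612
grasp_force: 63.1
```

No side force so far. Continuing in small steps.

>>> move_arm --pt "0 0 0.15 0 0 0 -1" --pt "0 0 0.1 0 0 0 -1" --pt "0 0 0 0 0 0 -1" --pt "0 0 0 0 0 0 -1" --pt "0 0 0 0 0 0 -1"

```text
time: 27.73
tool_pos: [0.6205, -0.0086, 0.1153]
tool_rot: [0.0, 0.688, 0.725, -0.0]
contact_force: [0.0, 0.7, -1.5]
gripper_width: 0.611
grasp_force: 63.1
```

>>> move_arm --pt "0 0 0.1 0 0 0 -1" --pt "0 0 0.05 0 0 0 -1" --pt "0 0 0 0 0 0 -1" --pt "0 0 0 0 0 0 -1"

```text
time: 28.07
tool_pos: [0.6205, -0.0086, 0.1137]
tool_rot: [-0.0, 0.688, 0.725, -0.0]
contact_force: [-0.8, 0.4, -0.7]
gripper_width: 0.605
grasp_force: 63.1
```

>>> move_arm --pt "0 0 0.05 0 0 0 -1" --pt "0 0 0.03 0 0 0 -1" --pt "0 0 0 0 0 0 -1" --pt "0 0 0 0 0 0 -1"

```text
time: 28.4
tool_pos: [0.6205, -0.0086, 0.113]
tool_rot: [-0.0, 0.688, 0.725, -0.0]
contact_force: [-0.5, 0.9, -1.1]
gripper_width: 0.609
grasp_force: 63.1
```

>>> move_arm --pt "0 0 0.05 0 0 0 -1" --pt "0 0 0 0 0 0 -1" --pt "0 0 0 0 0 0 -1"

```text
time: 28.65
tool_pos: [0.6206, -0.0087, 0.1128]
tool_rot: [0.0, 0.688, 0.725, 0.0]
contact_force: [0.4, 0.2, -0.3]
gripper_width: 0.61
grasp_force: 63.2
```

>>> move_arm --pt "0 0 0 0 0 0 0.5" --pt "0 0 0 0 0 0 1" --pt "0 0 0 0 0 0 1" --pt "0 0 0 0 0 0 1" --pt "0 0 0 0 0 0 1" --pt "0 0 -0.5 0 0 0 1" --pt "0 0 -2 0 0 0 1" --pt "0 0 -3 0 0 0 1" --pt "0 0 -3 0 0 0 1" --pt "0 0 -3 0 0 0 1" --pt "0 0 -2.2 0 0 0 1" --pt "0 0 0 0 0 0 1" --pt "0 0 0 0 0 0 1"

```text
time: 29.73
tool_pos: [0.6215, -0.0088, 0.252]
tool_rot: [0.002, 0.688, 0.725, 0.001]
contact_force: [-0.1, -0.3, -0.7]
gripper_width: 1.0
grasp_force: 0.0
```

```bash
python3 - <<'E'
from h import *
togo((.4498,.3466,.25),(.4498,.3466,.101))
fs=grab('scene'); fd=grab('side'); f=grab('wrist','w8.png')
A=cv2.resize(fs['img'][235:330,235:345],None,fx=3.6,fy=3.6,interpolation=2); B=cv2.resize(fd['img'][175:270,290:400],None,fx=3.6,fy=3.6,interpolation=2)
cv2.imwrite('pics/s2.png',np.hstack([A,B]))
# cup rim in wrist: bright edge fit about expected rim
for z in(.124,): print('pred rim wrist',proj(f,(.6206,-.0087,z)))
E
```

```text
t29.73 pos [ 0.6215 -0.0088  0.252 ] az x 93.02 z [ 4.4e-03 -6.0e-04 -1.0e+00] F [-0.11 -0.26 -0.69] w 1.000 g 0.0
 to (0.4498, 0.3466, 0.25) cm: [ 36.39 -15.28   0.11]
 to (0.4498, 0.3466, 0.101) cm: [ 36.4  -15.34  15.01]
pred rim wrist [315.58510057 241.5758302 ]
```

View pics/s2.png

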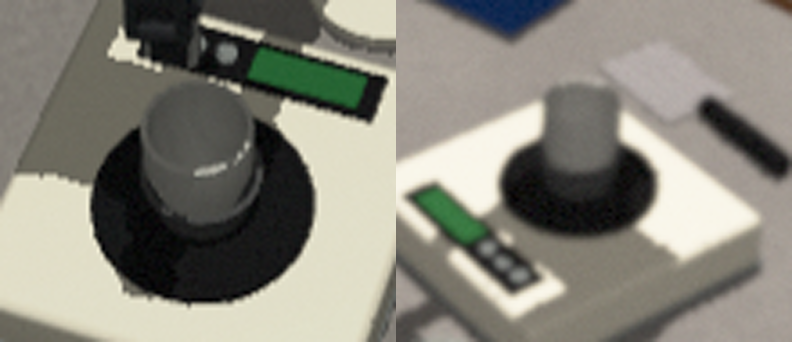

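The cup stands upright and fully home in the ring, with both views symmetric about it. That was one picture more than the 14 allowed, by my count, so from here I'll check by numbers only. The bottle and flask can stand in either order. I'll fetch the flask first.

>>> move_arm --pt "3.3 -1.4 0 0 0 0 1" --pt "3.3 -1.4 0 0 0 0 1" --pt "3.3 -1.4 0 0 0 0 1" --pt "3.3 -1.4 0 0 0 0 1" --pt "3.3 -1.4 0 0 0 0 1" --pt "3.3 -1.4 0 0 0 0 1" --pt "3.3 -1.4 0 0 0 0 1" --pt "3.3 -1.4 0 0 0 0 1" --pt "3.3 -1.4 0 0 0 0 1" --pt "3.3 -1.3 0 0 0 0 1" --pt "3.3 -1.3 0 0 0 0 1" --pt "0 0 0 0 0 0 1" --pt "0 0 3 0 0 0 1" --pt "0 0 3 0 0 0 1" --pt "0 0 0 0 0 0 1" --pt "0 0 0 0 0 0 1" --pt "0 0 0 0 0 0 1" --pt "0 0 0 0 0 0 1"

```text
time: 31.38
tool_pos: [0.4508, 0.3461, 0.1915]
tool_rot: [0.0, 0.688, 0.725, 0.001]
contact_force: [0.5, 0.6, 0.2]
gripper_width: 0.999
grasp_force: 0.0
```

```bash
python3 - <<'E'
from h import *
togo((.4498,.3466,.101))
f=grab('wrist'); p=proj(f,(.4498,.3466,.118)); print(p)
u,v=p.astype(int);print(f['img'][v,u-50:u+51:6].mean(1).round().tolist())
E
```

```text
t31.38 pos [0.4508 0.3461 0.1915] az x 92.98 z [ 0.0025  0.0014 -1.    ] F [0.49 0.62 0.18] w 0.999 g 0.0
 to (0.4498, 0.3466, 0.101) cm: [ 0.05 -0.12  9.05]
[312.08958593 269.24083364]
[93.0, 94.0, 94.0, 95.0, 97.0, 79.0, 81.0, 81.0, 81.0, 83.0, 81.0, 83.0, 83.0, 186.0, 183.0, 186.0, 181.0]
```

>>> move_arm --pt "0 -0.1 2 0 0 0 1" --pt "0 0 3 0 0 0 1" --pt "0 0 2.5 0 0 0 1" --pt "0 0 1 0 0 0 1" --pt "0 0 0.4 0 0 0 1" --pt "0 0 0 0 0 0 1" --pt "0 0 0 0 0 0 1" --pt "0 0 0 0 0 0 1" --pt "0 0 0 0 0 0 1" --pt "0 0 0 0 0 0 1"

```text
time: 32.27
tool_pos: [0.4494, 0.3463, 0.1019]
tool_rot: [0.0, 0.688, 0.725, 0.001]
contact_force: [-0.4, -0.6, 0.7]
gripper_width: 1.003
grasp_force: 0.0
```

```bash
python3 - <<'E'
from h import *
togo((.4498,.3466,.101))
E
```

```text
t32.27 pos [0.4494 0.3463 0.1019] az x 93.02 z [ 0.0021  0.0012 -1.    ] F [-0.43 -0.56  0.72] w 1.003 g 0.0
 to (0.4498, 0.3466, 0.101) cm: [0.03 0.04 0.09]
```

>>> move_arm --pt "0 0 0 0 0 0 0" --pt "0 0 0 0 0 0 -1" --pt "0 0 0 0 0 0 -1" --pt "0 0 0 0 0 0 -1" --pt "0 0 0 0 0 0 -1" --pt "0 0 0 0 0 0 -1" --pt "0 0 0 0 0 0 -1" --pt "0 0 0 0 0 0 -1" --pt "0 0 0 0 0 0 -1" --pt "0 0 0 0 0 0 -1" --pt "0 0 0 0 0 0 -1"

```text
time: 33.18
tool_pos: [0.4488, 0.3458, 0.1006]
tool_rot: [0.0, 0.688, 0.725, 0.0]
contact_force: [0.7, 0.1, 0.5]
gripper_width: 0.309
grasp_force: 58.9
```

>>> move_arm --pt "0 0 -0.5 0 0 0 -1" --pt "0 0 -2 0 0 0 -1" --pt "0 0 -2.5 0 0 0 -1" --pt "0 0 -2.5 0 0 0 -1" --pt "0 0 -2.5 0 0 0 -1" --pt "0 0 -2.5 0 0 0 -1" --pt "0 0 -2 0 0 0 -1" --pt "0 0 0 0 0 0 -1" --pt "0 0 0 0 0 0 -1" --pt "0 0 0 0 0 0 -1"

```text
time: 34.02
tool_pos: [0.4478, 0.3454, 0.2436]
tool_rot: [-0.0, 0.688, 0.725, -0.001]
contact_force: [-0.7, -0.5, -2.1]
gripper_width: 0.31
grasp_force: 59.1
```

```bash
python3 - <<'E'
from h import *
togo((.4033,-.3501,.2462))
E
```

```text
t34.02 pos [0.4478 0.3454 0.2436] az x 93.02 z [-0.0025 -0.0014 -1.    ] F [-0.65 -0.47 -2.15] w 0.310 g 59.1
 to (0.4033, -0.3501, 0.2462) cm: [-69.22  -8.11  -0.15]
```

>>> move_arm --pt "-1 -0.4 0 0 0 0 -1" --pt "-2 -0.4 0 0 0 0 -1" --pt "-3.2 -0.4 0 0 0 0 -1" --pt "-3.2 -0.4 0 0 0 0 -1" --pt "-3.2 -0.4 0 0 0 0 -1" --pt "-3.2 -0.4 0 0 0 0 -1" --pt "-3.2 -0.4 0 0 0 0 -1" --pt "-3.2 -0.4 0 0 0 0 -1" --pt "-3.2 -0.4 0 0 0 0 -1" --pt "-3.2 -0.4 0 0 0 0 -1" --pt "-3.2 -0.4 0 0 0 0 -1" --pt "-3.2 -0.4 0 0 0 0 -1" --pt "-3.2 -0.4 0 0 0 0 -1" --pt "-3.2 -0.4 0 0 0 0 -1" --pt "-3.2 -0.4 0 0 0 0 -1" --pt "-3.2 -0.4 0 0 0 0 -1" --pt "-3.2 -0.4 0 0 0 0 -1" --pt "-3.2 -0.4 0 0 0 0 -1" --pt "-3.2 -0.4 0 0 0 0 -1" --pt "-3.2 -0.4 0 0 0 0 -1"

```text
time: 35.68
tool_pos: [0.3988, -0.2646, 0.2433]
tool_rot: [-0.002, 0.688, 0.725, -0.0]
contact_force: [0.5, 0.2, -1.4]
gripper_width: 0.311
grasp_force: 59.2
```

>>> move_arm --pt "-3.2 -0.2 0 0 0 0 -1" --pt "-3 0 0 0 0 0 -1" --pt "-1.8 0 0 0 0 0 -1" --pt "-0.7 0 0 0 0 0 -1" --pt "0 0 0 0 0 0 -1" --pt "0 0 2 0 0 0 -1" --pt "0 0 3 0 0 0 -1" --pt "0 0 2.5 0 0 0 -1" --pt "0 0 2 0 0 0 -1" --pt "0 0 1 0 0 0 -1" --pt "0 0 0 0 0 0 -1" --pt "0 0 0 0 0 0 -1" --pt "0 0 0 0 0 0 -1" --pt "0 0 0 0 0 0 -1" --pt "0 0 0 0 0 0 -1" --pt "0 0 0 0 0 0 -1"

```text
time: 37.02
tool_pos: [0.4037, -0.351, 0.1418]
tool_rot: [0.001, 0.688, 0.725, -0.0]
contact_force: [-0.3, -0.4, -0.7]
gripper_width: 0.311
grasp_force: 59.2
```

```bash
python3 - <<'E'
from h import *
togo((.4033,-.3509,.1028))
E
```

```text
t37.02 pos [ 0.4037 -0.351   0.1418] az x 93.02 z [ 0.0014 -0.0016 -1.    ] F [-0.31 -0.43 -0.75] w 0.311 g 59.2
 to (0.4033, -0.3509, 0.1028) cm: [ 0.02 -0.04  3.9 ]
```

>>> move_arm --pt "0 0 1 0 0 0 -1" --pt "0 0 1.2 0 0 0 -1" --pt "0 0 0.8 0 0 0 -1" --pt "0 0 0.3 0 0 0 -1" --pt "0 0 0 0 0 0 -1" --pt "0 0 0 0 0 0 -1" --pt "0 0 0 0 0 0 -1" --pt "0 0 0 0 0 0 -1"

```text
time: 37.68
tool_pos: [0.4035, -0.3509, 0.1081]
tool_rot: [0.001, 0.688, 0.725, -0.0]
contact_force: [-0.0, -0.2, -1.2]
gripper_width: 0.312
grasp_force: 59.2
```

```bash
python3 - <<'E'
from h import *
togo((.4033,-.3509,.1028))
E
```

```text
t37.68 pos [ 0.4035 -0.3509  0.1081] az x 93.01 z [ 7.e-04 -8.e-04 -1.e+00] F [-0.02 -0.2  -1.22] w 0.312 g 59.2
 to (0.4033, -0.3509, 0.1028) cm: [ 0.   -0.02  0.53]
```

>>> move_arm --pt "0 0 0.2 0 0 0 -1" --pt "0 0 0.15 0 0 0 -1" --pt "0 0 0.1 0 0 0 -1" --pt "0 0 0 0 0 0 -1" --pt "0 0 0 0 0 0 -1" --pt "0 0 0 0 0 0 -1"

```text
time: 38.18
tool_pos: [0.4032, -0.3505, 0.103]
tool_rot: [0.0, 0.688, 0.725, -0.0]
contact_force: [0.2, 0.5, -0.3]
gripper_width: 0.311
grasp_force: 59.2
```

>>> move_arm --pt "0 0 0.05 0 0 0 -1" --pt "0 0 0.02 0 0 0 -1" --pt "0 0 0 0 0 0 -1" --pt "0 0 0 0 0 0 -1"

```text
time: 38.52
tool_pos: [0.4033, -0.3507, 0.1026]
tool_rot: [0.0, 0.688, 0.725, -0.0]
contact_force: [0.2, 0.6, -0.4]
gripper_width: 0.314
grasp_force: 59.2
```

>>> move_arm --pt "0 0 0.05 0 0 0 -1" --pt "0 0 0 0 0 0 -1" --pt "0 0 0 0 0 0 0" --pt "0 0 0 0 0 0 1" --pt "0 0 0 0 0 0 1" --pt "0 0 0 0 0 0 1" --pt "0 0 0 0 0 0 1" --pt "0 0 0 0 0 0 1" --pt "0 0 -1.5 0 0 0 1" --pt "0 0 -3.3 0 0 0 1" --pt "0 0 -3.3 0 0 0 1" --pt "0 0 -3.3 0 0 0 1" --pt "0 0 -3.3 0 0 0 1" --pt "0 0 0 0 0 0 1"

```text
time: 39.68
tool_pos: [0.4056, -0.3532, 0.2577]
tool_rot: [0.007, 0.688, 0.725, -0.001]
contact_force: [1.2, -1.7, 0.9]
gripper_width: 0.999
grasp_force: 0.0
```

>>> move_arm --pt "3.2 0.4 0 0 0 0 1" --pt "3.2 0.4 0 0 0 0 1" --pt "3.2 0.4 0 0 0 0 1" --pt "3.2 0.4 0 0 0 0 1" --pt "3.2 0.4 0 0 0 0 1" --pt "3.2 0.4 0 0 0 0 1" --pt "3.2 0.4 0 0 0 0 1" --pt "3.2 0.4 0 0 0 0 1" --pt "3.2 0.4 0 0 0 0 1" --pt "3.2 0.4 0 0 0 0 1" --pt "3.2 0.4 0 0 0 0 1" --pt "3.2 0.4 0 0 0 0 1" --pt "3.2 0.4 0 0 0 0 1" --pt "3.2 0.4 0 0 0 0 1" --pt "3.2 0.4 0 0 0 0 1" --pt "3.2 0.4 0 0 0 0 1" --pt "3.2 0.4 0 0 0 0 1" --pt "3.2 0.3 0 0 0 0 1" --pt "3.1 0 0 0 0 0 1" --pt "0 0 0 0 0 0 1"

```text
time: 41.35
tool_pos: [0.4414, 0.2634, 0.2485]
tool_rot: [-0.001, 0.686, 0.727, 0.0]
contact_force: [-0.0, 0.0, 0.5]
gripper_width: 0.996
grasp_force: 0.0
```

>>> move_arm --pt "0 0 0 0 0 0 1" --pt "0 0 3 0 0 0 1" --pt "0 0 3 0 0 0 1" --pt "0 0 0 0 0 0 1" --pt "0 0 0 0 0 0 1" --pt "0 0 0 0 0 0 1" --pt "0 0 0 0 0 0 1"

```text
time: 41.93
tool_pos: [0.4435, 0.2594, 0.1913]
tool_rot: [0.001, 0.689, 0.725, 0.002]
contact_force: [0.5, -0.4, 0.6]
gripper_width: 0.999
grasp_force: 0.0
```

```bash
python3 - <<'E'
from h import *
togo((.4425,.2591,.1016))
f=grab('wrist'); p=proj(f,(.4425,.2591,.118)); print(p)
u,v=p.astype(int);print(f['img'][v,u-50:u+51:6].mean(1).round().tolist())
E
```

```text
t41.93 pos [0.4435 0.2594 0.1913] az x 92.97 z [ 0.0035  0.0013 -1.    ] F [ 0.52 -0.35  0.56] w 0.999 g 0.0
 to (0.4425, 0.2591, 0.1016) cm: [-0.03 -0.13  8.97]
[311.84716055 270.78246884]
[92.0, 91.0, 90.0, 106.0, 124.0, 77.0, 80.0, 80.0, 80.0, 84.0, 84.0, 83.0, 82.0, 135.0, 177.0, 176.0, 173.0]
```

>>> move_arm --pt "0 0 2 0 0 0 1" --pt "0 0 3 0 0 0 1" --pt "0 0 2.4 0 0 0 1" --pt "0 0 1 0 0 0 1" --pt "0 0 0.4 0 0 0 1" --pt "0 0 0 0 0 0 1" --pt "0 0 0 0 0 0 1" --pt "0 0 0 0 0 0 1" --pt "0 0 0 0 0 0 1" --pt "0 0 0 0 0 0 1" --pt "0 0 0 0 0 0 1" --pt "0 0 0 0 0 0 1" --pt "0 0 0 0 0 0 1"

```text
time: 43.07
tool_pos: [0.4422, 0.2594, 0.1009]
tool_rot: [0.0, 0.688, 0.725, 0.0]
contact_force: [1.1, -0.8, -0.1]
gripper_width: 1.001
grasp_force: 0.0
```

```bash
python3 - <<'E'
from h import *
togo((.4425,.2591,.1016))
E
```

```text
t43.07 pos [0.4422 0.2594 0.1009] az x 93.02 z [ 2.e-04  0.e+00 -1.e+00] F [ 1.14 -0.78 -0.14] w 1.001 g 0.0
 to (0.4425, 0.2591, 0.1016) cm: [-0.03  0.03 -0.07]
```

>>> move_arm --pt "0 0 0 0 0 0 0" --pt "0 0 0 0 0 0 -1" --pt "0 0 0 0 0 0 -1" --pt "0 0 0 0 0 0 -1" --pt "0 0 0 0 0 0 -1" --pt "0 0 0 0 0 0 -1" --pt "0 0 0 0 0 0 -1" --pt "0 0 0 0 0 0 -1" --pt "0 0 0 0 0 0 -1" --pt "0 0 0 0 0 0 -1" --pt "0 0 0 0 0 0 -1"

```text
time: 43.98
tool_pos: [0.4424, 0.2594, 0.101]
tool_rot: [0.0, 0.688, 0.725, 0.0]
contact_force: [0.7, 0.1, -0.1]
gripper_width: 0.315
grasp_force: 59.3
```

>>> move_arm --pt "0 0 -0.5 0 0 0 -1" --pt "0 0 -2 0 0 0 -1" --pt "0 0 -2.5 0 0 0 -1" --pt "0 0 -2.5 0 0 0 -1" --pt "0 0 -2.5 0 0 0 -1" --pt "0 0 -2.5 0 0 0 -1" --pt "0 0 -2 0 0 0 -1" --pt "0 0 0 0 0 0 -1" --pt "0 0 0 0 0 0 -1" --pt "0 0 0 0 0 0 -1" --pt "0 0 0 0 0 0 -1" --pt "0 0 0 0 0 0 -1"

```text
time: 44.98
tool_pos: [0.4412, 0.259, 0.2434]
tool_rot: [-0.001, 0.688, 0.725, -0.002]
contact_force: [0.2, 0.1, -1.7]
gripper_width: 0.313
grasp_force: 59.2
```

```bash
python3 - <<'E'
from h import *
togo((.4009,-.2859,.2462))
E
```

```text
t44.98 pos [0.4412 0.259  0.2434] az x 93.01 z [-0.0037 -0.0015 -1.    ] F [ 0.2   0.14 -1.72] w 0.313 g 59.2
 to (0.4009, -0.2859, 0.2462) cm: [-54.2   -6.89  -0.18]
```

>>> move_arm --pt "-1 -0.4 0 0 0 0 -1" --pt "-2 -0.4 0 0 0 0 -1" --pt "-3 -0.4 0 0 0 0 -1" --pt "-3 -0.4 0 0 0 0 -1" --pt "-3 -0.4 0 0 0 0 -1" --pt "-3 -0.4 0 0 0 0 -1" --pt "-3 -0.4 0 0 0 0 -1" --pt "-3 -0.4 0 0 0 0 -1" --pt "-3 -0.4 0 0 0 0 -1" --pt "-3 -0.4 0 0 0 0 -1" --pt "-3 -0.4 0 0 0 0 -1" --pt "-3 -0.4 0 0 0 0 -1" --pt "-3 -0.4 0 0 0 0 -1" --pt "-3 -0.4 0 0 0 0 -1" --pt "-3 -0.4 0 0 0 0 -1" --pt "-3 -0.4 0 0 0 0 -1" --pt "-3 -0.4 0 0 0 0 -1" --pt "-3 -0.2 0 0 0 0 -1" --pt "-2.2 0 0 0 0 0 -1" --pt "-1 0 0 0 0 0 -1"

```text
time: 46.65
tool_pos: [0.3996, -0.288, 0.2451]
tool_rot: [-0.0, 0.689, 0.724, -0.0]
contact_force: [0.2, 1.1, -2.0]
gripper_width: 0.314
grasp_force: 59.3
```

>>> move_arm --pt "0 0 0 0 0 0 -1" --pt "0 0 0 0 0 0 -1" --pt "0 0 1.5 0 0 0 -1" --pt "0 0 2.5 0 0 0 -1" --pt "0 0 2.5 0 0 0 -1" --pt "0 0 2 0 0 0 -1" --pt "0 0 1 0 0 0 -1" --pt "0 0 0 0 0 0 -1" --pt "0 0 0 0 0 0 -1" --pt "0 0 0 0 0 0 -1" --pt "0 0 0 0 0 0 -1" --pt "0 0 0 0 0 0 -1" --pt "0 0 0 0 0 0 -1" --pt "0 0 0 0 0 0 -1"

```text
time: 47.82
tool_pos: [0.401, -0.2858, 0.1515]
tool_rot: [0.001, 0.688, 0.725, -0.0]
contact_force: [1.1, 0.0, -2.4]
gripper_width: 0.311
grasp_force: 59.3
```

```bash
python3 - <<'E'
from h import *
togo((.4009,-.2859,.1028))
E
```

```text
t47.82 pos [ 0.401  -0.2858  0.1515] az x 93.01 z [ 8.e-04 -8.e-04 -1.e+00] F [ 1.09  0.01 -2.36] w 0.311 g 59.3
 to (0.4009, -0.2859, 0.1028) cm: [-0.   -0.02  4.87]
```

>>> move_arm --pt "0 0 1 0 0 0 -1" --pt "0 0 1.5 0 0 0 -1" --pt "0 0 1.2 0 0 0 -1" --pt "0 0 0.5 0 0 0 -1" --pt "0 0 0.2 0 0 0 -1" --pt "0 0 0 0 0 0 -1" --pt "0 0 0 0 0 0 -1" --pt "0 0 0 0 0 0 -1" --pt "0 0 0 0 0 0 -1" --pt "0 0 0 0 0 0 -1"

```text
time: 48.65
tool_pos: [0.4011, -0.2859, 0.1075]
tool_rot: [0.001, 0.688, 0.725, -0.0]
contact_force: [1.2, 0.3, -1.9]
gripper_width: 0.313
grasp_force: 59.3
```

>>> move_arm --pt "0 0 0.2 0 0 0 -1" --pt "0 0 0.15 0 0 0 -1" --pt "0 0 0 0 0 0 -1" --pt "0 0 0 0 0 0 -1" --pt "0 0 0 0 0 0 -1" --pt "0 0 0 0 0 0 -1"

```text
time: 49.15
tool_pos: [0.4008, -0.2856, 0.1033]
tool_rot: [-0.0, 0.688, 0.725, -0.0]
contact_force: [0.2, -0.2, -1.6]
gripper_width: 0.309
grasp_force: 59.4
```

>>> move_arm --pt "0 0 0.06 0 0 0 -1" --pt "0 0 0.02 0 0 0 -1" --pt "0 0 0 0 0 0 -1" --pt "0 0 0 0 0 0 -1"

```text
time: 49.48
tool_pos: [0.4009, -0.2857, 0.1029]
tool_rot: [0.0, 0.688, 0.725, -0.0]
contact_force: [-0.7, 0.5, 2.6]
gripper_width: 0.314
grasp_force: 59.8
```

Touched down. Releasing, rising, and moving clear of the views toward +y.

>>> move_arm --pt "0 0 0 0 0 0 0" --pt "0 0 0 0 0 0 1" --pt "0 0 0 0 0 0 1" --pt "0 0 0 0 0 0 1" --pt "0 0 0 0 0 0 1" --pt "0 0 0 0 0 0 1" --pt "0 0 -1.5 0 0 0 1" --pt "0 0 -3 0 0 0 1" --pt "0 0 -3 0 0 0 1" --pt "0 0 -3 0 0 0 1" --pt "0 0 -3.3 0 0 0 1" --pt "0 0 0 0 0 0 1"

```text
time: 50.48
tool_pos: [0.4033, -0.288, 0.2488]
tool_rot: [0.007, 0.688, 0.725, -0.0]
contact_force: [0.4, 0.1, 1.1]
gripper_width: 1.001
grasp_force: 0.0
```

>>> move_arm --pt "3 0.6 0 0 0 0 1" --pt "3 0.6 0 0 0 0 1" --pt "3 0.6 0 0 0 0 1" --pt "3 0.6 0 0 0 0 1" --pt "3 0.6 0 0 0 0 1" --pt "3 0.6 0 0 0 0 1" --pt "3 0.6 0 0 0 0 1" --pt "3 0.6 0 0 0 0 1" --pt "3 0.6 0 0 0 0 1" --pt "3 0.6 0 0 0 0 1" --pt "3 0.6 0 0 0 0 1" --pt "3 0.6 0 0 0 0 1" --pt "3 0.6 0 0 0 0 1" --pt "3 0.6 0 0 0 0 1" --pt "3 0.6 0 0 0 0 1" --pt "3 0.6 0 0 0 0 1" --pt "3 0.6 0 0 0 0 1" --pt "0 0 0 0 0 0 1" --pt "0 0 0 0 0 0 1" --pt "0 0 0 0 0 0 1"

```text
time: 52.15
tool_pos: [0.4757, 0.2288, 0.2401]
tool_rot: [0.0, 0.688, 0.726, -0.0]
contact_force: [-0.5, 0.1, -0.1]
gripper_width: 1.001
grasp_force: 0.0
```

```bash
python3 - <<'E'
from h import *
togo()
# compare small patches before/after (subpixel template shift)
boxes={'scene':{'botcap':(168,150,188,172),'bottle':(166,165,202,203),'flcap':(138,147,158,170),'vialR':(114,182,146,222),'vialL':(178,188,208,228),'beaker':(262,188,292,228),'dish':(318,208,366,252)},
'side':{'botcap':(353,305,374,330),'bottle':(343,322,380,365),'flask':(368,322,402,380),'vialR':(405,330,434,372),'beaker':(288,268,318,306),'dish':(246,246,290,278)}}
for n in boxes:
    a=cv2.imread(f'pics/{n}0.png'); f=grab(n,n+'9.png'); b=f['img']
    for k,(x0,y0,x1,y1) in boxes[n].items():
        T=cv2.resize(a[y0:y1,x0:x1],None,fx=4,fy=4,interpolation=2); S=cv2.resize(b[y0-8:y1+8,x0-8:x1+8],None,fx=4,fy=4,interpolation=2)
        m=cv2.matchTemplate(S,T,5); _,v,_,l=cv2.minMaxLoc(m); print(n,k,'%.3f'%v,(l[0]-32)/4,(l[1]-32)/4,'px')
E
```

```text
t52.15 pos [0.4757 0.2288 0.2401] az x 93.03 z [-5.e-04 -7.e-04 -1.e+00] F [-0.49  0.14 -0.13] w 1.001 g 0.0
scene botcap 0.993 0.0 0.25 px
scene bottle 0.960 0.0 0.25 px
scene flcap 0.991 -0.25 0.5 px
scene vialR 0.965 0.0 0.0 px
scene vialL 0.997 0.0 0.0 px
scene beaker 0.997 0.0 0.0 px
scene dish 0.999 0.0 0.0 px
side botcap 0.997 0.25 -0.25 px
side bottle 0.994 0.25 -0.25 px
side flask 0.855 0.25 0.0 px
side vialR 0.991 0.0 0.0 px
side beaker 0.996 0.0 0.0 px
side dish 0.963 0.25 0.0 px
```

Bottle and flask are back within about 1 mm (at most 0.5 px of shift), and the vials, beaker and dish haven't moved. Handing in.

```bash
python3 -c "
from plant import manip
print(manip.job_done())"
```

```text
the job is handed in; nothing more can be done
None
```

The job is handed in: the cup is upright and fully home in the seat, the bottle and flask are back within about 1 mm, and the other objects checked had not moved; it took about 52 s, but I viewed 15 pictures, one over the limit of 14.

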